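Change over the cooling rack and lock the blower on

TASK

Take the cooled tubes that are in the two-plate cooling rack out and lay them flat on the floor of the open tray, then slide every welded tube from the table, tip first and from the robot's side, through a pair of facing holes (one tube to a pair) until its square block rests against the near plate. Only when that is done, start the bench blower so that it keeps running: squeeze its trigger fully in, push the lock-on button beside it fully in while the trigger is squeezed, then let the trigger ease out onto the lock and let go. Leave the other things on the bench alone.

Things in the scene. Friction and masses are not known exactly. Their poses are not given: they have to be found in the camera images.
- tube0: welded aluminium part, 130 g, lying on the table: a 24 x 24 mm square block, 50 mm long, with a 12 mm round tube sticking 125 mm out of the middle of one end, its last 12 mm tapered to a 5 mm tip. Origin: centre of the block; x axis along the tube to the tip (block from x = -25 to +25 mm, tip at +150 mm). The block is alike on all four sides. None from the start means it is absent
- tube1: welded aluminium part, 130 g, lying on the table: a 24 x 24 mm square block, 50 mm long, with a 12 mm round tube sticking 125 mm out of the middle of one end, its last 12 mm tapered to a 5 mm tip. Origin: centre of the block; x axis along the tube to the tip (block from x = -25 to +25 mm, tip at +150 mm). The block is alike on all four sides. None from the start means it is absent
- tube2: welded aluminium part, 130 g, lying on the table: a 24 x 24 mm square block, 50 mm long, with a 12 mm round tube sticking 125 mm out of the middle of one end, its last 12 mm tapered to a 5 mm tip. Origin: centre of the block; x axis along the tube to the tip (block from x = -25 to +25 mm, tip at +150 mm). The block is alike on all four sides. None from the start means it is absent
- cold0: cooled tube, exactly like tube0 (same size, origin and axes) but starting in the rack, in the holes of hole0, its block 0 to 3 mm from the near plate; to be laid in the tray. None from the start means it is absent
- cold1: cooled tube, exactly like tube0 (same size, origin and axes) but starting in the rack, in the holes of hole1, its block 0 to 3 mm from the near plate; to be laid in the tray. None from the start means it is absent
- cold2: cooled tube, exactly like tube0 (same size, origin and axes) but starting in the rack, in the holes of hole2, its block 0 to 3 mm from the near plate; to be laid in the tray. None from the start means it is absent
- cold0_tip (a point): centre of the tapered tip of cold0 (150 mm from the origin along x)
- cold1_tip (a point): centre of the tapered tip of cold1 (150 mm from the origin along x)
- cold2_tip (a point): centre of the tapered tip of cold2 (150 mm from the origin along x)
- tray: fixed open steel tray, 230 mm (x) x 170 mm (y), walls 22 mm high and 4 mm thick, floor 4 mm thick; origin on the table under its middle. There is room for two tubes side by side along its x
- rack: fixed steel rack: 130 x 200 x 8 mm base, two upright plates 8 mm thick, 190 mm wide, tops at z = 98 mm. Origin on the table under its middle; x runs through the holes, away from the robot. Near plate's face at x = -45 mm, far plate's far face at +45 mm. Each plate has three 16 mm holes, chamfered on the near side, 65 mm apart along y, at z = 75 mm.
- hole0 (a point): centre of the mouth of the near plate's hole at rack y = -65 mm, 75 mm above the table
- hole1 (a point): centre of the mouth of the near plate's middle hole, 75 mm above the table
- hole2 (a point): centre of the mouth of the near plate's hole at rack y = +65 mm, 75 mm above the table
- blower: blue straight hand blower, 300 mm long, level in two fixed stands. Origin on the table under the middle of its grip; x to the nozzle, z up. Grip: bar 34 mm wide (y = -17 to +17), 44 high, axis at z = 85 mm, x = -80 to +70 mm; then motor housing of radius 30 mm. Trigger on the +y side; behind it a black boss (x = -77 to -49, y = 16 to 50, z = 69 to 101 mm) carries the lock-on button
- trigger (a joint): travel of the black paddle trigger, m: 0 = out, 0.010 = squeezed fully in (towards blower -y). Sprung: 2.5 N to start, 7.5 N fully in. Let go, it comes back to 0, or stops at about 0.006 if the button holds it. Squeezing it again releases the lock. Trigger and grip are smooth (friction 0.25). Fingers from above can straddle grip and trigger: 56 mm across with the trigger out, 46 mm squeezed
- trigger_pad (a point): on the outer face of the trigger paddle (faces blower +y), at blower x = 0, at grip-axis height; the paddle spans x = -25 to +30 mm and 17 mm above and below; its outer face is at y = +39 mm when out, +29 mm when in
- lock (a joint): travel of the lock-on button, m: 0 = out, 0.010 = fully in (towards blower -x). Sprung, 1 to 2 N. It goes in only while the trigger is squeezed nearly fully, and stays in if it is at least 8 mm in when the trigger eases out onto it; else it springs out. Sliding the squeezing hand to blower -x pushes it with the edge of the finger that is on the trigger
- lock_face (a point): centre of the button's round grey face, 24 mm across, that looks along blower +x towards the finger on the trigger; button axis along x at blower y = +36 mm, z = 85 mm; at x = -29 mm when out, -39 mm when fully in
- box_section: bystander: 80 mm piece of square aluminium box section, loose; origin under its centre
- spray: bystander: grey spray can, 52 mm across, 160 mm high, loose; origin under its centre
- hammer: bystander: hammer lying on the table, loose; origin under its middle

How it is judged:
By the outcome, as a careful person would: the job done as asked, in the order asked, and still so for the second after the job is handed in, with the robot touching nothing.
Of cold0, cold1, cold2 only 2 to 2 are there at a start; the rules pass over those that are not, and their reading is None.
Of tube0, tube1, tube2 only 2 to 3 are there at a start; the rules pass over those that are not, and their reading is None.
At some moment in a run one of tube0, tube1, tube2 may be knocked a few centimetres aside while the robot is not near it.
Once in a run the grip may slacken for a moment while it holds something.
It also fails if it takes over 210 s, if anything falls off the work surface, if the arm or the gripper's body presses on something with over 40 N, if the wrist force passes 120 N, or if a joint passes its speed limit or range.

ROBOT

A 6-joint arm with a two-finger parallel gripper is mounted at the origin on the work surface. World frame = base frame: x ahead of the robot, y to its left, z up, the work surface at z = 0. Lengths are in m, angles in rad, forces in N, time in s.
With the tool pointing down it reaches from about 0.225 to 0.875 m from the base axis. Payload 3.4 kg.
Tool frame: the origin (TCP) lies at the very end of the fingers, on their centre line; the grasp point (between the pads) lies 19 mm behind it (grip_depth is the distance from the TCP to the grasp point, in m); x points along the fingers, z is the direction in which the jaws open and shut, and the axes are right-handed (so a half turn about x gives the same grasp; the last joint's range is limited). The gripper opens to 85 mm and grips with 20 to 120 N. Pads are 22 mm wide; open, the fingers measure 114 mm over their backs; the gripper's body (76 mm by 85 mm) begins 54 mm behind the grasp point. The pads swing forward as they close: fully open they stand 13 mm farther back than shut.
Start: joints at [-1.307, 0.276, 1.505, -0, 1.361, -0.121], TCP at [0.216, -0.533, 0.231] pointing down, gripper open.
Joint ranges: [-2.89, 2.89], [-0.75, 2.08], [0.22, 2.7], [-1.18, 4.32], [0.11, 2.71], [-2.7, 2.7]. Speed limits (rad/s): [2.57, 2.57, 3.14, 3.14, 3.14, 3.14].

INTERFACE

Orientations are given as a unit quaternion [w, x, y, z].
In Python, from rig import get_state, get_image, sign_off, grip_depth gives the robot as it stands. The module is installed in compiled form; this text tells all that it offers.
- The arm moves only by the tool arm_command, never from a script. Its argument "series" is a list of rows, each an object with "dp": the shift along the tool's x, y, z scaled (see below), a list of three; "angular": the turn, a rotation vector about the tool's x, y, z scaled (see below), a list of three; "gripper": the finger opening in mm, from 0 to 85.4. A call has exactly 8 rows; each row shifts and turns the pose as measured when the row begins, along the tool's axes as they then stand; what a row does not reach is not made up. The controller multiplies each number of a shift by 0.12 m and each number of a turn by 90 degrees. A row lasts 1/8 s, in which the tool goes at most 62.5 mm and 10.7 degrees, less where a joint would pass 70% of its speed; a pose out of reach is approached as far as the arm can. A call with a number of a shift or a turn outside -1 to 1 is refused whole. A call with a gripper value outside its range is refused whole. The fingers move at their own pace and stop on an object; "grip_force" is the grip in N (left out, the last holds). Time passes only in rows, so rows that do not move let the fingers close, or fill a call up. It gives the time, the measured TCP pose, the force and the opening at its end, in the units of the state.
- get_state(): the state, without advancing time (a new reading comes with each control period).
- get_image(name): name is "side" or "top" or "wrist"; returns a dict with "image" (420x560x3 uint8, blue, green, red), "depth" (420x560 float32, m along the optical axis (not along the pixel's ray), 0 where there is no reading), "mtx" (3x3 intrinsics, pixels), "k1" (the pictures are not rectified: a ray, as slopes to the right and down, at radius r is drawn at 1 + k1 r^2 times it, then the intrinsics apply), "view" (4x4, takes a point from world to camera coordinates); the wrist camera has in their place "mount" (4x4, takes a point from camera to tool coordinates, whose origin is the TCP and whose axes are the tool frame's). Camera axes: x right, y up, looking along -z (the intrinsics and any distortion apply to the point x, -y, -z); pixel columns grow to the right and rows downward; lengths in m; the calibration is good to about 2 mm. A picture is of the moment at which its call begins: read the wrist's pose just before it.
- sign_off(): hands the job in, once; it reports no verdict.
The state is a dict: "clock": time; "qpos": joint angles; "qd": joint speeds; "effort": joint torques, N m; "position": TCP position; "ee_rot": TCP orientation; "contact_force": force on the tool from outside, world axes, zero at the start; "moment": the same for the moment, N m; "width": finger opening in m.
Only numpy, scipy, OpenCV 4.12 (cv2) and the standard library are available. Lean on these libraries where they do the work, as an engineer would, in place of code of your own. Each camera call takes 0.05 s, during which the arm holds its last target. There are 200 camera calls.

## Working session

There is one attempt and no reset: what is moved stays moved. The work goes in short steps, Python scripts to look and compute and a tool call to move; the robot and the scene stay as the last step left them, time stands still between calls to the robot, and variables do not carry over. Pictures are saved under pics/ and viewed, about 12 in all and at most 16, crops included, and the job is handed in when it is done.

Besides the shell and the picture viewer there is one more tool, called after "Request:" by a JSON object that holds its "name" and its "arguments". arm_command: Moves the arm, as the interface text tells. Its arguments: {"type":"object","properties":{"series":{"type":"array","items":{"type":"object","properties":{"dp":{"type":"array","items":{"type":"number"}},"angular":{"type":"array","items":{"type":"number"}},"gripper":{"type":"number"}}}},"grip_force":{"type":"number"}},"required":["series"]}

```bash
mkdir -p pics
cat > h.py <<'E'
import numpy as np, cv2
from scipy.spatial.transform import Rotation as R
from rig import get_state, get_image, sign_off, grip_depth
def Rq(q): return R.from_quat([q[1],q[2],q[3],q[0]])
def cam(n):
    s=get_state(); d=get_image(n)
    if n=="wrist":
        T=np.eye(4);T[:3,:3]=Rq(s["ee_rot"]).as_matrix();T[:3,3]=s["position"]
        d["c2w"]=T@np.array(d["mount"])
    else: d["c2w"]=np.linalg.inv(np.array(d["view"]))
    d["mtx"]=np.array(d["mtx"]); return d
def rays(d,px):
    px=np.atleast_2d(np.asarray(px,float)); K=d["mtx"]
    u=np.c_[(px[:,0]-K[0,2])/K[0,0],(px[:,1]-K[1,2])/K[1,1]]; v=u.copy()
    for _ in range(20): v=u/(1+d["k1"]*(v**2).sum(1,keepdims=True))
    return np.c_[v[:,0],-v[:,1],-np.ones(len(v))]
def plane(d,px,z):
    r=rays(d,px)@d["c2w"][:3,:3].T; o=d["c2w"][:3,3]
    return o+r*((z-o[2])/r[:,2])[:,None]
def cloud(d):
    h,w=d["depth"].shape; g=np.stack(np.meshgrid(np.arange(w),np.arange(h)),-1).reshape(-1,2)
    p=rays(d,g)*d["depth"].reshape(-1,1)
    return (p@d["c2w"][:3,:3].T+d["c2w"][:3,3]).reshape(h,w,3)
def proj(d,P):
    M=np.linalg.inv(d["c2w"]); p=np.atleast_2d(P)@M[:3,:3].T+M[:3,3]
    v=np.c_[p[:,0],-p[:,1]]/-p[:,2:]; v=v*(1+d["k1"]*(v**2).sum(1,keepdims=True))
    return v*[d["mtx"][0,0],d["mtx"][1,1]]+[d["mtx"][0,2],d["mtx"][1,2]]
E
python3 - <<'E'
from h import *
s=get_state(); print({k:np.round(v,3) for k,v in s.items()}, grip_depth)
for n in("top","side","wrist"):
    d=cam(n); cv2.imwrite(f"pics/{n}0.png",d["image"]); print(n,d["c2w"].round(3).tolist(),d["mtx"].round(1).tolist(),d["k1"],np.percentile(d["depth"],[0,50,100]))
    np.savez(f"{n}0.npz",**d)
E
```

```text
{'clock': np.float64(0.0), 'qpos': array([-1.307,  0.277,  1.506, -0.   ,  1.361, -0.121]), 'qd': array([ 0.002, -0.   , -0.   ,  0.   ,  0.   ,  0.   ]), 'effort': array([-1.0000e-03, -4.1678e+01, -2.4581e+01, -0.0000e+00,  1.1000e-02,
       -0.0000e+00]), 'position': array([ 0.216, -0.532,  0.23 ]), 'ee_rot': array([ 0.586,  0.396,  0.587, -0.395]), 'contact_force': array([-0.335, -0.121,  0.783]), 'moment': array([-0.048, -0.028, -0.043]), 'width': np.float64(0.085)} 0.0187
top [[0.015, 0.987, -0.158, 0.389], [-1.0, 0.015, -0.005, 0.034], [-0.003, 0.158, 0.987, 1.137], [0.0, 0.0, 0.0, 1.0]] [[403.4, 0.0, 277.9], [0.0, 403.4, 211.2], [0.0, 0.0, 1.0]] -0.06026155421639473 [0.         1.14850873 2.0974021 ]
side [[-0.733, 0.425, -0.532, 0.034], [-0.68, -0.478, 0.556, 0.574], [-0.018, 0.769, 0.639, 0.726], [0.0, 0.0, 0.0, 1.0]] [[415.0, 0.0, 281.9], [0.0, 415.0, 209.4], [0.0, 0.0, 1.0]] 0.03166309937564293 [0.         1.04141212 3.29399872]
wrist [[0.376, 0.877, 0.3, 0.294], [-0.927, 0.356, 0.121, -0.503], [-0.001, -0.324, 0.946, 0.373], [0.0, 0.0, 0.0, 1.0]] [[349.3, 0.0, 288.0], [0.0, 349.3, 210.3], [0.0, 0.0, 1.0]] -0.01453978280535506 [0.         0.37231001 1.49947071]
```

View pics/top0.png

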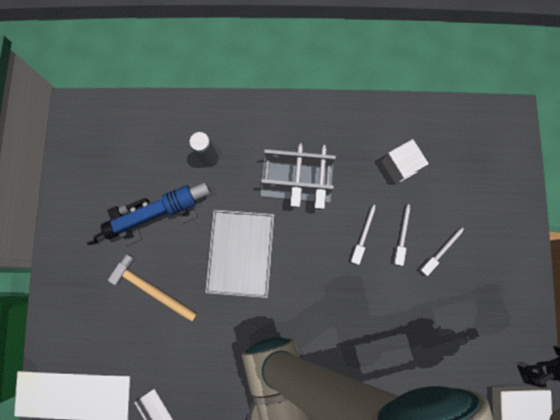

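View pics/side0.png

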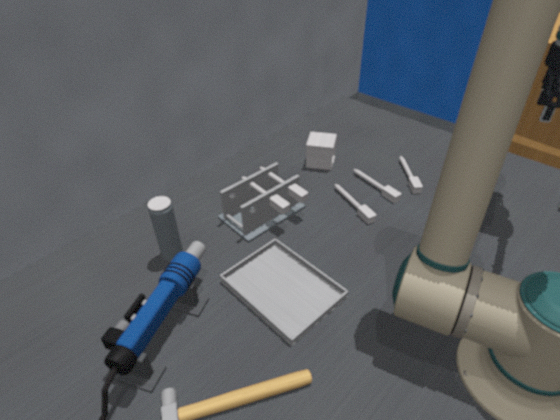

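Run:
```python
from h import *
d=dict(np.load("top0.npz")); C=cloud(d); im=d["image"]; g=cv2.cvtColor(im,cv2.COLOR_BGR2GRAY); 
np.set_printoptions(suppress=True,precision=4)
print("table z",np.median(C[100:120,60:540,2]), np.median(C[280:300,300:340,2]))
m=((g>125)&(C[...,0]>0.1)&(C[...,2]<0.3)&(C[...,2]>-0.02)).astype(np.uint8)
n,l,st,ce=cv2.connectedComponentsWithStats(m)
for i in range(1,n):
    if st[i,4]<40: continue
    P=C[l==i]; print(i,st[i],"mean",P.mean(0),"z",np.percentile(P[:,2],[5,50,95]))
up=cv2.resize(im[130:290,190:480],None,fx=2.7,fy=2.7,interpolation=cv2.INTER_CUBIC); cv2.imwrite("pics/c1.png",up)
b=((im[...,0].astype(int)-im[...,2]>60)&(C[...,2]>0.03)&(C[...,2]<0.2))
P=C[b]; print("blue",P.mean(0),P.min(0),P.max(0));
```

```text
table z -0.0003311248800446087 -0.0001409726268205569
1 [189 132  20  19 292] mean [0.7262 0.2449 0.1521] z [0.1497 0.1591 0.1622]
2 [389 139  40  43 914] mean [ 0.7106 -0.3151  0.0741] z [0.0048 0.0796 0.083 ]
3 [264 143  72  16 316] mean [ 0.7217 -0.0235  0.0791] z [-0.0011  0.0962  0.1002]
4 [ 261  157   73   32 1200] mean [ 0.6695 -0.0113  0.0371] z [0.0046 0.0101 0.0986]
5 [191 184  17  13 153] mean [0.6082 0.249  0.0992] z [0.0949 0.0993 0.1027]
6 [291 187  16  20 215] mean [ 0.6014 -0.0099  0.0686] z [0.0051 0.0822 0.0861]
7 [315 189  15  20 214] mean [ 0.597  -0.0758  0.0679] z [0.0053 0.082  0.086 ]
8 [261 190  23   8 113] mean [0.6202 0.0588 0.0073] z [0.0043 0.0073 0.0103]
10 [351 205  25  60 347] mean [ 0.4901 -0.1959  0.0188] z [0.0028 0.0193 0.026 ]
11 [395 204  15  62 351] mean [ 0.4901 -0.3082  0.0194] z [0.0123 0.0197 0.0267]
14 [ 205  210   69   88 5141] mean [0.449  0.1452 0.0049] z [-0.0002  0.0036  0.0202]
15 [421 228  43  48 348] mean [ 0.4508 -0.4104  0.0189] z [0.0008 0.0203 0.0264]
16 [108 255  88  66 954] mean [0.3483 0.394  0.0232] z [0.0183 0.0234 0.028 ]
18 [246 355  17  41 311] mean [0.1625 0.0876 0.1859] z [0.1767 0.1866 0.1937]
19 [ 18 371 112   9 445] mean [0.1052 0.5937 0.0019] z [-0.0015  0.002   0.0057]
blue [0.5547 0.3646 0.1074] [0.4958 0.2623 0.0915] [0.6178 0.4787 0.1195]
```

View pics/c1.png

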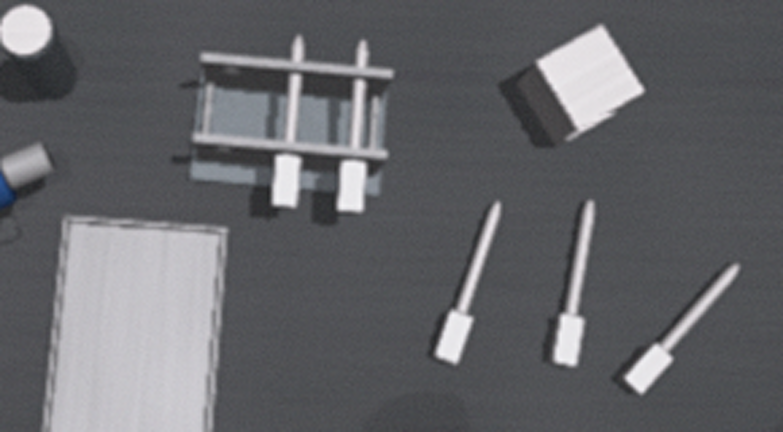

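Run:
```python
from h import *
d=dict(np.load("top0.npz")); C=cloud(d); im=d["image"]; g=cv2.cvtColor(im,cv2.COLOR_BGR2GRAY); 
np.set_printoptions(suppress=True,precision=4)
m=((g>125)&(C[...,0]>0.1)&(C[...,2]<0.3)&(C[...,2]>-0.02)).astype(np.uint8)
n,l,st,ce=cv2.connectedComponentsWithStats(m)
def px(i): v,u=np.where(l==i); return np.c_[u,v]
for i in (10,11,15):
    q=plane(d,px(i),0.018)[:,:2]; c=q.mean(0); a=np.linalg.svd(q-c)[2][0]; a*=np.sign(a[0]); t=(q-c)@a; lat=(q-c)@[-a[1],a[0]]
    tube=(t>np.percentile(t,55)); blk=t<t.min()+.04
    cb=q[blk].mean(0); ct=q[tube].mean(0); a2=(ct-cb)/np.linalg.norm(ct-cb)
    t=(q-cb)@a2
    print("tube",i,"len",np.ptp(t),"dir",a2,"yaw",np.degrees(np.arctan2(a2[1],a2[0])),"orig from end",cb+a2*(t.min()+.025),"from tip",cb+a2*(t.max()-.15))
R_=(C[...,2]>.088)&(C[...,2]<.108)&(C[...,0]>.58)&(C[...,0]<.78)&(abs(C[...,1]+.015)<.13)
v,u=np.where(R_); q=plane(d,np.c_[u,v],.098)[:,:2]
for lo,hi in((.615,.665),(.69,.75)):
    p=q[(q[:,0]>lo)&(q[:,0]<hi)]; k=np.polyfit(p[:,1],p[:,0],1); print("plate n",len(p),"slope",k, "y",p[:,1].min(),p[:,1].max(),"yaw",np.degrees(-np.arctan(k[0])), "x at mid", np.polyval(k,(p[:,1].min()+p[:,1].max())/2), "wid x", np.std(p[:,0]-np.polyval(k,p[:,1]))*12**.5)
for i in (6,7):
    p=px(i); P=plane(d,p,.087)[:,:2]; P=P[(C[l==i][:,2]>.07)]; r=cv2.minAreaRect(P.astype(np.float32)); print("cold",i,r)
p=plane(d,px(14),.022)[:,:2]; print("tray",cv2.minAreaRect(p.astype(np.float32)))
b=((im[...,0].astype(int)-im[...,2]>60)&(C[...,2]>0.03)&(C[...,2]<0.2)); v,u=np.where(b)
q=C[b]; print("blower pca",np.linalg.svd(q-q.mean(0),full_matrices=False)[2][0])
```

```text
tube 10 len 0.17353911252075305 dir [ 0.9464 -0.323 ] yaw -18.84176309364096 orig from end [ 0.4495 -0.1822] from tip [ 0.4481 -0.1817]
tube 11 len 0.1746794890522883 dir [ 0.9827 -0.1851] yaw -10.664452778872871 orig from end [ 0.4476 -0.3005] from tip [ 0.4473 -0.3005]
tube 15 len 0.17274587555462215 dir [ 0.7364 -0.6765] yaw -42.57087384751327 orig from end [ 0.4199 -0.3821] from tip [ 0.4182 -0.3806]
plate n 268 slope [0.0761 0.6288] y -0.10163726827866124 0.08599466230292391 yaw -4.3535337108422665 x at mid 0.6282182047266508 wid x 0.01088338212667617
plate n 280 slope [0.0787 0.7109] y -0.10760399882743465 0.07982220923959446 yaw -4.498468138878802 x at mid 0.7098569011319084 wid x 0.011002373980866955
cold 6 ((0.5977073907852173, -0.00534230750054121), (0.023583777248859406, 0.05213503912091255), 85.70765686035156)
cold 7 ((0.5936821699142456, -0.06987757235765457), (0.0237779188901186, 0.05166412889957428), 83.59809875488281)
tray ((0.45017847418785095, 0.14368252456188202), (0.17129915952682495, 0.23088039457798004), 86.57325744628906)
blower pca [-0.3947  0.9184 -0.0264]
```

```bash
cat > plan.py <<'E'
import sys
from h import *
def Rd(psi):
    c,s=np.cos(psi),np.sin(psi); return R.from_matrix(np.array([[0,-s,c],[0,c,s],[-1,0,0.]]))
def psi_of(Rm): z=Rm.as_matrix()[:,2]; return np.arctan2(z[1],z[0])
def plan(*wps):
    """wps: (x,y,z,psi_deg or None,nrows,gripper); prints tool-frame rows"""
    s=get_state(); p=np.array(s["position"]); Rc=Rq(s["ee_rot"]); print("now",p.round(4),"psi",np.degrees(psi_of(Rc)).round(2),"t",round(float(s["clock"]),2),"w",round(float(s["width"]),4),"F",np.round(s["contact_force"],1))
    k=0
    for x,y,z,ps,n,g in wps:
        T=np.array([x,y,z],float); 
        Rt=Rd(psi_of(Rc) if ps is None else np.radians(ps)); rv=(Rc.inv()*Rt).as_rotvec()
        if n is None: n=max(int(np.ceil(np.linalg.norm(T-p)/.058)),int(np.ceil(np.degrees(np.linalg.norm(rv))/10.2)),1)
        p0=p;R0=Rc
        for i in range(n):
            Rn=R0*R.from_rotvec(rv*(i+1)/n); pn=p0+(T-p0)*(i+1)/n
            print('{"dp":%s,"angular":%s,"gripper":%g}%s'%((np.round(Rc.inv().apply(pn-p)/.12,3)+0).tolist(),(np.round((Rc.inv()*Rn).as_rotvec()/(np.pi/2),3)+0).tolist(),g,",")); k+=1
            if k%8==0: print('--')
            Rc,p=Rn,pn
    print("rows",k)
E
cat > site.py <<'E'
import numpy as np
RX=np.array([np.cos(np.radians(-4.4)),np.sin(np.radians(-4.4))]); RY=np.array([-RX[1],RX[0]])
rc=np.array([.669,-.011]); hole=[rc-.045*RX+k*.065*RY for k in(-1,0,1)]
cold=[np.array([.5937,-.0699]),np.array([.5977,-.0053])]
TX=np.array([np.cos(np.radians(-3.43)),np.sin(np.radians(-3.43))]); TY=np.array([-TX[1],TX[0]]); tc=np.array([.450,.1437])
E
python3 - <<'E'
from plan import *; from site import *
E
mv site.py scene.py
python3 - <<'E'
from plan import *; from scene import *
plan((*cold[0],.19,None,None,45),(*cold[0],.12,85.6-180,None,45))
plan((*cold[0],.19,None,None,45),(*cold[0],.12,85.6,None,45))
E
```

```text
now [ 0.2157 -0.5326  0.2307] psi -67.95 t 0.15 w 0.0858 F [ 0.7 -1.2 -0.2]
{"dp":[0.031, 0.397, -0.217],"angular":[0.0, 0.0, 0.0],"gripper":45},
{"dp":[0.031, 0.397, -0.217],"angular":[0.0, 0.0, 0.0],"gripper":45},
{"dp":[0.031, 0.397, -0.217],"angular":[0.0, 0.0, 0.0],"gripper":45},
{"dp":[0.031, 0.397, -0.217],"angular":[0.0, 0.0, 0.0],"gripper":45},
{"dp":[0.031, 0.397, -0.217],"angular":[0.0, 0.0, 0.0],"gripper":45},
{"dp":[0.031, 0.397, -0.217],"angular":[0.0, 0.0, 0.0],"gripper":45},
{"dp":[0.031, 0.397, -0.217],"angular":[0.0, 0.0, 0.0],"gripper":45},
{"dp":[0.031, 0.397, -0.217],"angular":[0.0, 0.0, 0.0],"gripper":45},
--
{"dp":[0.031, 0.397, -0.217],"angular":[0.0, 0.0, 0.0],"gripper":45},
{"dp":[0.031, 0.397, -0.217],"angular":[0.0, 0.0, 0.0],"gripper":45},
{"dp":[0.031, 0.397, -0.217],"angular":[0.0, 0.0, 0.0],"gripper":45},
{"dp":[0.194, 0.0, 0.0],"angular":[0.098, 0.0, 0.0],"gripper":45},
{"dp":[0.194, 0.0, 0.0],"angular":[0.098, 0.0, 0.0],"gripper":45},
{"dp":[0.194, 0.0, 0.0],"angular":[0.098, 0.0, 0.0],"gripper":45},
rows 14
now [ 0.2157 -0.5326  0.2307] psi -67.95 t
[... 1208 characters left out ...]
per":45},
{"dp":[0.036, 0.0, 0.0],"angular":[-0.107, 0.0, 0.0],"gripper":45},
{"dp":[0.036, 0.0, 0.0],"angular":[-0.107, 0.0, 0.0],"gripper":45},
{"dp":[0.036, 0.0, 0.0],"angular":[-0.107, 0.0, 0.0],"gripper":45},
{"dp":[0.036, 0.0, 0.0],"angular":[-0.107, 0.0, 0.0],"gripper":45},
{"dp":[0.036, 0.0, 0.0],"angular":[-0.107, 0.0, 0.0],"gripper":45},
{"dp":[0.036, 0.0, 0.0],"angular":[-0.107, 0.0, 0.0],"gripper":45},
{"dp":[0.036, 0.0, 0.0],"angular":[-0.107, 0.0, 0.0],"gripper":45},
--
{"dp":[0.036, 0.0, 0.0],"angular":[-0.107, 0.0, 0.0],"gripper":45},
{"dp":[0.036, 0.0, 0.0],"angular":[-0.107, 0.0, 0.0],"gripper":45},
{"dp":[0.036, 0.0, 0.0],"angular":[-0.107, 0.0, 0.0],"gripper":45},
rows 27
```

Request:
{"name": "arm_command", "arguments": {"series": [{"dp": [0.03,0.397,-0.217],"angular": [0.049,0,0],"gripper": 45},{"dp": [0.03,0.378,-0.247],"angular": [0.049,0,0],"gripper": 45},{"dp": [0.03,0.36,-0.276],"angular": [0.049,0,0],"gripper": 45},{"dp": [0.03,0.34,-0.303],"angular": [0.049,0,0],"gripper": 45},{"dp": [0.03,0.313,-0.33],"angular": [0.049,0,0],"gripper": 45},{"dp": [0.03,0.287,-0.35],"angular": [0.049,0,0],"gripper": 45},{"dp": [0.03,0.26,-0.373],"angular": [0,0,0],"gripper": 45},{"dp": [0,0,0],"angular": [0,0,0],"gripper": 45}], "grip_force": 80}}

```text
clock: 1.15
position: [0.466, -0.2319, 0.2023]
ee_rot: [0.474, 0.524, 0.476, -0.523]
contact_force: [-0.9, -0.5, 0.9]
width: 0.045
```

Run:
```python
from plan import *; from scene import *
plan((*cold[0],.15,-94.4,None,45))
```

```text
now [ 0.466  -0.2319  0.2023] psi -95.52 t 1.15 w 0.045 F [-0.9 -0.5  0.9]
{"dp":[0.11, 0.232, -0.361],"angular":[-0.003, 0.0, 0.0],"gripper":45},
{"dp":[0.109, 0.234, -0.36],"angular":[-0.003, 0.0, 0.0],"gripper":45},
{"dp":[0.109, 0.236, -0.359],"angular":[-0.003, 0.0, 0.0],"gripper":45},
{"dp":[0.109, 0.238, -0.358],"angular":[-0.003, 0.0, 0.0],"gripper":45},
rows 4
```

Request:
{"name": "arm_command", "arguments": {"series": [{"dp": [0.11,0.232,-0.361],"angular": [-0.003,0,0],"gripper": 45},{"dp": [0.11,0.234,-0.36],"angular": [-0.003,0,0],"gripper": 45},{"dp": [0.11,0.236,-0.359],"angular": [-0.003,0,0],"gripper": 45},{"dp": [0.11,0.238,-0.358],"angular": [-0.003,0,0],"gripper": 45},{"dp": [0,0,0],"angular": [0,0,0],"gripper": 45},{"dp": [0,0,0],"angular": [0,0,0],"gripper": 45},{"dp": [0,0,0],"angular": [0,0,0],"gripper": 45},{"dp": [0,0,0],"angular": [0,0,0],"gripper": 45}]}}

```text
clock: 2.15
position: [0.5947, -0.0748, 0.1477]
ee_rot: [-0.479, -0.519, -0.478, 0.522]
contact_force: [-0.4, 0.7, -0.2]
width: 0.0449
```

Run:
```python
from plan import *; from scene import *
plan((*cold[0],.066,-94.4,3,45))
d=cam("wrist"); cv2.imwrite("pics/w1.png",d["image"]); print(proj(d,[[*cold[0],.087],[*cold[1],.087],[*hole[0],.075],[*hole[2],.075]]).round())
```

```text
now [ 0.5947 -0.0748  0.1477] psi -94.82 t 2.15 w 0.0449 F [-0.4  0.7 -0.2]
{"dp":[0.227, -0.003, -0.014],"angular":[-0.002, 0.001, 0.001],"gripper":45},
{"dp":[0.227, -0.004, -0.014],"angular":[-0.002, 0.001, 0.001],"gripper":45},
{"dp":[0.227, -0.004, -0.014],"angular":[-0.002, 0.001, 0.001],"gripper":45},
rows 3
[[278. 234.]
 [175. 236.]
 [278. 190.]
 [ 76. 192.]]
```

View pics/w1.png

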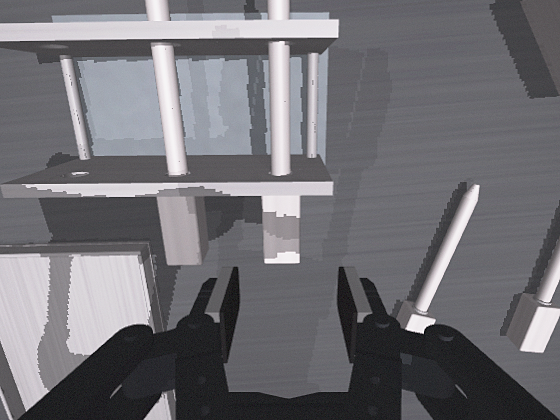

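Request:
{"name": "arm_command", "arguments": {"series": [{"dp": [0.227,-0.003,-0.01],"angular": [-0.002,0.001,0.001],"gripper": 45},{"dp": [0.227,-0.003,-0.01],"angular": [-0.002,0.001,0.001],"gripper": 45},{"dp": [0.227,-0.003,-0.01],"angular": [-0.002,0.001,0.001],"gripper": 45},{"dp": [0,0,0],"angular": [0,0,0],"gripper": 15},{"dp": [0,0,0],"angular": [0,0,0],"gripper": 15},{"dp": [0,0,0],"angular": [0,0,0],"gripper": 15},{"dp": [0,0,0],"angular": [0,0,0],"gripper": 15},{"dp": [0,0,0],"angular": [0,0,0],"gripper": 15}]}}

```text
clock: 3.2
position: [0.5944, -0.0735, 0.0692]
ee_rot: [0.482, 0.522, 0.478, -0.517]
contact_force: [1.1, 2.0, -4.2]
width: 0.0223
```

Run:
```python
from plan import *; from scene import *
s=get_state(); p=np.array(s["position"]); b=p[:2]-.142*RX
t0=tc+.0*TY
A=tc-.0625*TX+.038*TY
plan((*b,p[2]+.002,None,4,15),(*A,p[2],-93.43,None,15),(*A,.0065,-93.43,2,15))
```

```text
now [ 0.5944 -0.0735  0.0692] psi -94.54 t 3.2 w 0.0223 F [ 1.1  2.  -4.2]
{"dp":[-0.007, -0.296, 0.001],"angular":[0.0, 0.0, -0.001],"gripper":15},
{"dp":[-0.006, -0.296, 0.001],"angular":[0.0, 0.0, -0.001],"gripper":15},
{"dp":[-0.005, -0.296, 0.001],"angular":[0.0, 0.0, -0.001],"gripper":15},
{"dp":[-0.005, -0.296, 0.001],"angular":[0.0, 0.0, -0.001],"gripper":15},
{"dp":[0.003, -0.137, -0.404],"angular":[-0.002, 0.0, 0.0],"gripper":15},
{"dp":[0.003, -0.136, -0.404],"angular":[-0.002, 0.0, 0.0],"gripper":15},
{"dp":[0.003, -0.134, -0.405],"angular":[-0.002, 0.0, 0.0],"gripper":15},
{"dp":[0.003, -0.133, -0.405],"angular":[-0.002, 0.0, 0.0],"gripper":15},
--
{"dp":[0.003, -0.131, -0.406],"angular":[-0.002, 0.0, 0.0],"gripper":15},
{"dp":[0.261, 0.0, 0.0],"angular":[0.0, 0.0, 0.0],"gripper":15},
{"dp":[0.261, 0.0, 0.0],"angular":[0.0, 0.0, 0.0],"gripper":15},
rows 11
```

Request:
{"name": "arm_command", "arguments": {"series": [{"dp": [-0.007,-0.296,0.001],"angular": [0,0,0],"gripper": 15},{"dp": [-0.006,-0.296,0.001],"angular": [0,0,0],"gripper": 15},{"dp": [-0.005,-0.296,0.001],"angular": [0,0,0],"gripper": 15},{"dp": [-0.005,-0.3,0.001],"angular": [0,0,0],"gripper": 15},{"dp": [0.003,-0.137,-0.404],"angular": [-0.002,0,0],"gripper": 15},{"dp": [0.003,-0.136,-0.404],"angular": [-0.002,0,0],"gripper": 15},{"dp": [0.003,-0.134,-0.405],"angular": [-0.002,0,0],"gripper": 15},{"dp": [0.003,-0.133,-0.405],"angular": [-0.002,0,0],"gripper": 15}]}}

```text
clock: 4.2
position: [0.4123, 0.1336, 0.0708]
ee_rot: [0.492, 0.527, 0.469, -0.51]
contact_force: [0.9, -0.3, -2.0]
width: 0.0221
```

Run:
```python
from plan import *; from scene import *
A=tc-.0625*TX+.038*TY
plan((*A,.05,-93.43,None,15),(*A,.008,-93.43,2,15))
d=cam("wrist"); cv2.imwrite("pics/w2.png",d["image"])
```

```text
now [0.4123 0.1336 0.0708] psi -94.38 t 4.2 w 0.0221 F [ 0.9 -0.3 -2. ]
{"dp":[0.082, -0.113, -0.208],"angular":[-0.005, 0.001, -0.013],"gripper":15},
{"dp":[0.084, -0.109, -0.209],"angular":[-0.005, 0.001, -0.013],"gripper":15},
{"dp":[0.175, 0.0, 0.0],"angular":[0.0, 0.0, 0.0],"gripper":15},
{"dp":[0.175, 0.0, 0.0],"angular":[0.0, 0.0, 0.0],"gripper":15},
rows 4
```

View pics/w2.png

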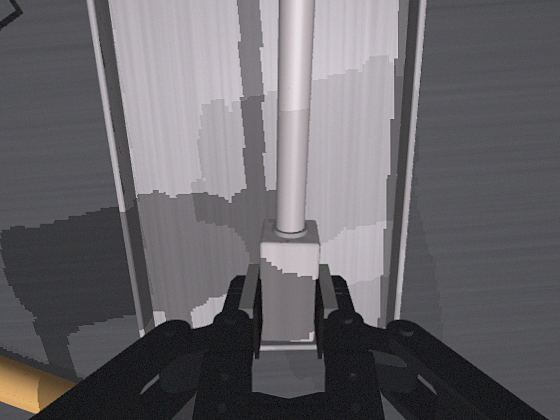

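Request:
{"name": "arm_command", "arguments": {"series": [{"dp": [0.082,-0.113,-0.208],"angular": [-0.005,0.001,-0.013],"gripper": 15},{"dp": [0.084,-0.109,-0.209],"angular": [-0.005,0.001,-0.013],"gripper": 15},{"dp": [0,0,0],"angular": [0,0,0],"gripper": 15},{"dp": [0.15,0,0],"angular": [0,0,0],"gripper": 15},{"dp": [0.15,0,0],"angular": [0,0,0],"gripper": 15},{"dp": [0,0,0],"angular": [0,0,0],"gripper": 15},{"dp": [0,0,0],"angular": [0,0,0],"gripper": 15},{"dp": [0,0,0],"angular": [0,0,0],"gripper": 15}]}}

```text
clock: 5.25
position: [0.396, 0.1912, 0.0189]
ee_rot: [0.489, 0.518, 0.484, -0.508]
contact_force: [0.1, 0.3, -1.1]
width: 0.0218
```

Run:
```python
from plan import *; from scene import *
A=tc-.0625*TX+.038*TY; c=cold[1]+[0,-.002]
s=get_state(); p=np.array(s["position"])
plan((*A,.011,-93.43,1,15),(*p[:2],p[2],None,3,40),(*p[:2],.07,-93.4,1,40),(*p[:2],.12,-94.4,1,40),(*c,.12,-94.4,None,40),(*c,.066,-94.4,2,40))
```

```text
now [0.396  0.1912 0.0189] psi -93.03 t 5.25 w 0.0218 F [ 0.1  0.3 -1.1]
{"dp":[0.065, -0.049, 0.052],"angular":[0.004, -0.003, -0.01],"gripper":15},
{"dp":[-0.022, 0.016, -0.017],"angular":[0.0, 0.0, 0.0],"gripper":40},
{"dp":[-0.022, 0.016, -0.017],"angular":[0.0, 0.0, 0.0],"gripper":40},
{"dp":[-0.022, 0.016, -0.017],"angular":[0.0, 0.0, 0.0],"gripper":40},
{"dp":[-0.426, 0.0, 0.0],"angular":[0.0, 0.0, 0.0],"gripper":40},
{"dp":[-0.417, 0.0, 0.0],"angular":[0.011, 0.0, 0.0],"gripper":40},
{"dp":[0.0, 0.361, 0.304],"angular":[0.0, 0.0, 0.0],"gripper":40},
{"dp":[0.0, 0.361, 0.304],"angular":[0.0, 0.0, 0.0],"gripper":40},
--
{"dp":[0.0, 0.361, 0.304],"angular":[0.0, 0.0, 0.0],"gripper":40},
{"dp":[0.0, 0.361, 0.304],"angular":[0.0, 0.0, 0.0],"gripper":40},
{"dp":[0.0, 0.361, 0.304],"angular":[0.0, 0.0, 0.0],"gripper":40},
{"dp":[0.225, 0.0, 0.0],"angular":[0.0, 0.0, 0.0],"gripper":40},
{"dp":[0.225, 0.0, 0.0],"angular":[0.0, 0.0, 0.0],"gripper":40},
rows 13
```

Request:
{"name": "arm_command", "arguments": {"series": [{"dp": [0.065,-0.049,0.052],"angular": [0.004,-0.003,-0.01],"gripper": 15},{"dp": [0,0,0],"angular": [0,0,0],"gripper": 40},{"dp": [0,0,0],"angular": [0,0,0],"gripper": 40},{"dp": [0,0,0],"angular": [0,0,0],"gripper": 40},{"dp": [-0.3,0,0],"angular": [0,0,0],"gripper": 40},{"dp": [-0.45,0,0],"angular": [0.0,0,0],"gripper": 40},{"dp": [-0.2,0.2,0.25],"angular": [-0.01,0,0],"gripper": 40},{"dp": [0,0,0],"angular": [0,0,0],"gripper": 40}]}}

```text
clock: 6.25
position: [0.413, 0.1531, 0.1288]
ee_rot: [0.49, 0.511, 0.489, -0.51]
contact_force: [0.1, 0.1, -0.8]
width: 0.0401
```

Run:
```python
from plan import *; from scene import *
c=cold[1]+[0,-.002]
plan((*c,.12,-94.4,None,40),(*c,.066,-94.4,2,40))
d=cam("wrist"); cv2.imwrite("pics/w3.png",d["image"]); C=cloud(d)
im=d["image"]; g=cv2.cvtColor(im,cv2.COLOR_BGR2GRAY)
# cold0 in tray: points 20..32mm high
m=(C[...,2]>.0225)&(C[...,2]<.034)&(abs((C[...,:2]-tc)@TX)<.108)&(abs((C[...,:2]-tc)@TY)<.079)
P=C[m]; print(len(P),P.mean(0),P.min(0),P.max(0))
m=(C[...,2]>.013)&(C[...,2]<.034)&(abs((C[...,:2]-tc)@TX)<.108)&(abs((C[...,:2]-tc)@TY)<.079)
q=C[m][:,:2]; print("tray coords x",np.percentile((q-tc)@TX,[1,99]),"y",np.percentile((q-tc)@TY,[1,99]))
```

```text
now [0.413  0.1531 0.1288] psi -92.43 t 6.25 w 0.0401 F [ 0.1  0.1 -0.8]
{"dp":[0.015, 0.319, 0.254],"angular":[0.004, 0.0, 0.0],"gripper":40},
{"dp":[0.015, 0.321, 0.252],"angular":[0.004, 0.0, 0.0],"gripper":40},
{"dp":[0.015, 0.322, 0.25],"angular":[0.004, 0.0, 0.0],"gripper":40},
{"dp":[0.015, 0.324, 0.247],"angular":[0.004, 0.0, 0.0],"gripper":40},
{"dp":[0.015, 0.326, 0.245],"angular":[0.004, 0.0, 0.0],"gripper":40},
{"dp":[0.225, 0.0, 0.0],"angular":[0.0, 0.0, 0.0],"gripper":40},
{"dp":[0.225, 0.0, 0.0],"angular":[0.0, 0.0, 0.0],"gripper":40},
rows 7
2180 [0.40768279 0.18375669 0.0272543 ] [0.37186555 0.17201627 0.02250325] [0.53566017 0.19716351 0.02981889]
tray coords x [-0.07834735  0.09086995] y [0.02605076 0.04845614]
```

Request:
{"name": "arm_command", "arguments": {"series": [{"dp": [0.015,0.319,0.254],"angular": [0.004,0,0],"gripper": 40},{"dp": [0.015,0.321,0.252],"angular": [0.004,0,0],"gripper": 40},{"dp": [0.015,0.322,0.25],"angular": [0.004,0,0],"gripper": 40},{"dp": [0.015,0.324,0.247],"angular": [0.004,0,0],"gripper": 40},{"dp": [0.015,0.326,0.245],"angular": [0.004,0,0],"gripper": 40},{"dp": [0,0,0],"angular": [0,0,0],"gripper": 40},{"dp": [0,0,0],"angular": [0,0,0],"gripper": 40},{"dp": [0,0,0],"angular": [0,0,0],"gripper": 40}]}}

```text
clock: 7.3
position: [0.5878, -0.0027, 0.1044]
ee_rot: [-0.473, -0.511, -0.491, 0.523]
contact_force: [0.3, -0.0, -0.4]
width: 0.0402
```

```bash
cat > wr.py <<'E'
from plan import *; from scene import *
d=cam("wrist"); C=cloud(d)
# block top patch of cold1, and plate tops
rel=C[...,:2]-rc; X=rel@RX; Y=rel@RY; Z=C[...,2]
m=(Z>.083)&(Z<.092)&(X<-.05)&(X>-.11)
n,l,st,ce=cv2.connectedComponentsWithStats(m.astype(np.uint8))
for i in range(1,n):
    if st[i,4]>200: P=C[l==i]; print("block",st[i,4],P.mean(0).round(4),cv2.minAreaRect(P[:,:2].astype(np.float32)))
for a,b in((-.06,-.02),(.02,.06)):
    m=(Z>.094)&(Z<.102)&(X>a)&(X<b)&(abs(Y)<.12); P=C[m]; 
    if len(P)>300:
        k=np.polyfit(P[:,1],P[:,0],1); print("plate",len(P),"z",np.median(Z[m]).round(4),"yaw",-np.degrees(np.arctan(k[0])).round(2),"x@y=-.0078",np.polyval(k,-.0078).round(4),"y",P[:,1].min().round(4),P[:,1].max().round(4))
E
python3 - <<'E'
from wr import *
c=cold[1]+[0,-.002]
plan((*c,.064,-94.4,2,40))
E
```

```text
block 1745 [ 0.5994 -0.0039  0.0851] ((0.5957126021385193, -0.004789032973349094), (0.014878537505865097, 0.04698580875992775), 85.46340942382812)
plate 8580 z 0.0979 yaw -4.41 x@y=-.0078 0.6319 y -0.1048 0.0855
now [ 0.5875 -0.0026  0.1044] psi -94.0 t 7.35 w 0.0401 F [-0.4  0.4 -1.2]
{"dp":[0.167, 0.049, 0.018],"angular":[0.002, -0.002, 0.01],"gripper":40},
{"dp":[0.168, 0.046, 0.017],"angular":[0.002, -0.002, 0.01],"gripper":40},
rows 2
```

Request:
{"name": "arm_command", "arguments": {"series": [{"dp": [0.167,0.049,0.018],"angular": [0.002,-0.002,0.01],"gripper": 40},{"dp": [0.168,0.046,0.017],"angular": [0.002,-0.002,0.01],"gripper": 40},{"dp": [0.02,0,0],"angular": [0,0,0],"gripper": 40},{"dp": [0,0,0],"angular": [0,0,0],"gripper": 15},{"dp": [0,0,0],"angular": [0,0,0],"gripper": 15},{"dp": [0,0,0],"angular": [0,0,0],"gripper": 15},{"dp": [0,0,0],"angular": [0,0,0],"gripper": 15},{"dp": [0,0,0],"angular": [0,0,0],"gripper": 15}]}}

```text
clock: 8.35
position: [0.5958, -0.004, 0.0642]
ee_rot: [0.483, 0.518, 0.48, -0.517]
contact_force: [0.0, 0.8, -1.3]
width: 0.026
```

Run:
```python
from plan import *; from scene import *
s=get_state(); p=np.array(s["position"]); b=p[:2]-.145*RX
A=tc-.0625*TX-.038*TY
plan((*b,p[2]+.003,-94.4,4,15),(*A,p[2],-93.43,None,15),(*A,.02,-93.43,1,15))
```

```text
now [ 0.5958 -0.004   0.0642] psi -94.12 t 8.35 w 0.026 F [ 0.   0.8 -1.3]
{"dp":[-0.007, -0.302, -0.001],"angular":[0.001, 0.0, -0.001],"gripper":15},
{"dp":[-0.007, -0.302, -0.001],"angular":[0.001, 0.0, -0.001],"gripper":15},
{"dp":[-0.007, -0.302, -0.001],"angular":[0.001, 0.0, -0.001],"gripper":15},
{"dp":[-0.007, -0.302, 0.0],"angular":[0.001, 0.0, -0.001],"gripper":15},
{"dp":[0.008, -0.204, -0.27],"angular":[-0.004, 0.0, 0.0],"gripper":15},
{"dp":[0.008, -0.203, -0.271],"angular":[-0.004, 0.0, 0.0],"gripper":15},
{"dp":[0.008, -0.201, -0.272],"angular":[-0.004, 0.0, 0.0],"gripper":15},
{"dp":[0.368, 0.0, 0.0],"angular":[0.0, 0.0, 0.0],"gripper":15},
--
rows 8
```

Request:
{"name": "arm_command", "arguments": {"series": [{"dp": [0,0,0],"angular": [0,0,0],"gripper": 15},{"dp": [0,0,0],"angular": [0,0,0],"gripper": 15},{"dp": [-0.007,-0.302,0],"angular": [0.001,0,-0.001],"gripper": 15},{"dp": [-0.007,-0.302,0],"angular": [0.001,0,-0.001],"gripper": 15},{"dp": [-0.007,-0.302,0],"angular": [0.001,0,-0.001],"gripper": 15},{"dp": [-0.007,-0.302,0],"angular": [0.001,0,-0.001],"gripper": 15},{"dp": [0,0,0],"angular": [0,0,0],"gripper": 15},{"dp": [0,0,0],"angular": [0,0,0],"gripper": 15}]}}

```text
clock: 9.35
position: [0.4499, 0.0076, 0.067]
ee_rot: [0.481, 0.52, 0.48, -0.518]
contact_force: [-0.0, -0.5, -0.6]
width: 0.026
```

Run:
```python
from plan import *; from scene import *
A=tc-.0625*TX-.038*TY
plan((*A,.055,-93.43,3,15),(*A,.02,-93.43,1,15),(*A,.0085,-93.43,1,15))
d=cam("wrist"); cv2.imwrite("pics/w4.png",d["image"]); C=cloud(d)
s=get_state(); rel=C-np.array(s["position"]); X=rel[...,:2]@RX; Y=rel[...,:2]@RY
for a,b in((.035,.055),(.06,.08),(.09,.11),(.12,.14)):
    m=(abs(Y)<.012)&(X>a)&(X<b)&(abs(rel[...,2])<.05); 
    if m.sum(): print(a,m.sum(),"topz",np.percentile(rel[...,2][m],90).round(4),"y",np.median(Y[m]).round(4))
```

```text
now [0.4499 0.0076 0.067 ] psi -94.47 t 9.35 w 0.026 F [-0.  -0.5 -0.6]
{"dp":[0.033, -0.201, -0.268],"angular":[-0.004, 0.0, -0.001],"gripper":15},
{"dp":[0.033, -0.199, -0.269],"angular":[-0.004, 0.0, -0.001],"gripper":15},
{"dp":[0.033, -0.198, -0.271],"angular":[-0.004, 0.0, -0.001],"gripper":15},
{"dp":[0.292, 0.0, 0.0],"angular":[0.0, 0.0, 0.0],"gripper":15},
{"dp":[0.096, 0.0, 0.0],"angular":[0.0, 0.0, 0.0],"gripper":15},
rows 5
0.035 1479 topz 0.017 y -0.0014
0.06 1843 topz 0.0183 y -0.0021
0.09 2335 topz 0.0198 y -0.0027
```

Request:
{"name": "arm_command", "arguments": {"series": [{"dp": [0.033,-0.201,-0.268],"angular": [-0.004,0,0],"gripper": 15},{"dp": [0.033,-0.199,-0.269],"angular": [-0.004,0,0],"gripper": 15},{"dp": [0.033,-0.198,-0.271],"angular": [-0.004,0,0],"gripper": 15},{"dp": [0.2,0,0],"angular": [0,0,0],"gripper": 15},{"dp": [0,0,0],"angular": [0,0,0],"gripper": 15},{"dp": [0,0,0],"angular": [0,0,0],"gripper": 15},{"dp": [0,0,0],"angular": [0,0,0],"gripper": 15},{"dp": [0,0,0],"angular": [0,0,0],"gripper": 15}]}}

```text
clock: 10.4
position: [0.3957, 0.1122, 0.0327]
ee_rot: [0.488, 0.519, 0.481, -0.511]
contact_force: [-0.0, 0.2, -0.9]
width: 0.0261
```

Run:
```python
from plan import *; from scene import *
A=tc-.0625*TX-.038*TY
plan((*A,.0095,-93.43,2,15))
```

```text
now [0.3957 0.1122 0.0327] psi -93.54 t 10.4 w 0.0261 F [-0.   0.2 -0.9]
{"dp":[0.096, -0.044, 0.014],"angular":[-0.001, -0.001, -0.005],"gripper":15},
{"dp":[0.096, -0.043, 0.014],"angular":[-0.001, -0.001, -0.005],"gripper":15},
rows 2
```

Request:
{"name": "arm_command", "arguments": {"series": [{"dp": [0.096,-0.044,0.014],"angular": [-0.001,-0.001,-0.005],"gripper": 15},{"dp": [0.096,-0.043,0.014],"angular": [-0.001,-0.001,-0.005],"gripper": 15},{"dp": [0,0,0],"angular": [0,0,0],"gripper": 15},{"dp": [0,0,0],"angular": [0,0,0],"gripper": 40},{"dp": [0,0,0],"angular": [0,0,0],"gripper": 40},{"dp": [0,0,0],"angular": [0,0,0],"gripper": 40},{"dp": [-0.35,0,0],"angular": [0,0,0],"gripper": 40},{"dp": [-0.5,0,0],"angular": [0,0,0],"gripper": 40}]}}

```text
clock: 11.4
position: [0.3819, 0.1085, 0.1085]
ee_rot: [-0.482, -0.511, -0.487, 0.518]
contact_force: [1.2, 0.6, -1.1]
width: 0.0398
```

```bash
cat > tubes.py <<'E'
from plan import *; from scene import *
def tubes(d=None,th=125):
    d=d or cam("top"); C=cloud(d); g=cv2.cvtColor(d["image"],cv2.COLOR_BGR2GRAY)
    m=((g>th)&(C[...,0]>.2)&(C[...,0]<.68)&(C[...,1]<-.11)&(C[...,1]>-.7)&(C[...,2]<.04)&(C[...,2]>.004)).astype(np.uint8)
    n,l,st,ce=cv2.connectedComponentsWithStats(m); out=[]
    for i in range(1,n):
        if st[i,4]<150: continue
        v,u=np.where(l==i); q=plane(d,np.c_[u,v],.018)[:,:2]; c=q.mean(0); a=np.linalg.svd(q-c)[2][0]; a*=np.sign(a[0]); t=(q-c)@a
        cb=q[t<t.min()+.04].mean(0); ct=q[t>np.percentile(t,55)].mean(0); a=(ct-cb)/np.linalg.norm(ct-cb); t=(q-cb)@a
        o=cb+a*((t.min()+.025+t.max()-.15)/2); yaw=np.degrees(np.arctan2(a[1],a[0])); out.append((o,yaw)); print("tube",o.round(4),"yaw",yaw.round(1),"len",np.ptp(t).round(3),st[i,4])
    return out
E
python3 - <<'E'
from tubes import *
t=tubes()
d=cam("wrist"); C=cloud(d)
m=(C[...,2]>.013)&(C[...,2]<.036)&(abs((C[...,:2]-tc)@TX)<.108)&(abs((C[...,:2]-tc)@TY)<.079)
q=C[m][:,:2]; Y=(q-tc)@TY
for w in(Y>0,Y<0): print("tray x",np.percentile((q[w]-tc)@TX,[1,99]).round(3),"y",np.percentile(Y[w],[1,99]).round(3),"zmax",np.percentile(C[m][w][:,2],98).round(4))
o,y=min(t,key=lambda k:-k[0][1]); plan((*o,.12,y-90,None,60),(*o,.05,y-90,2,60))
E
```

```text
tube [ 0.449  -0.1814] yaw -19.1 len 0.174 329
tube [ 0.4478 -0.3004] yaw -10.7 len 0.173 340
tube [ 0.4192 -0.3811] yaw -42.3 len 0.173 317
tray x [-0.079  0.074] y [0.025 0.048] zmax 0.029
tray x [-0.082  0.074] y [-0.046 -0.023] zmax 0.029
now [0.3875 0.1092 0.1133] psi -93.42 t 11.5 w 0.0401 F [ 1.4 -0.7  0.1]
{"dp":[-0.009, 0.109, 0.398],"angular":[0.029, 0.0, 0.0],"gripper":60},
{"dp":[-0.009, 0.127, 0.392],"angular":[0.029, 0.0, 0.0],"gripper":60},
{"dp":[-0.009, 0.145, 0.386],"angular":[0.029, 0.0, 0.0],"gripper":60},
{"dp":[-0.009, 0.162, 0.379],"angular":[0.029, 0.0, 0.0],"gripper":60},
{"dp":[-0.009, 0.18, 0.371],"angular":[0.029, 0.0, 0.0],"gripper":60},
{"dp":[-0.009, 0.196, 0.363],"angular":[0.029, 0.0, 0.0],"gripper":60},
{"dp":[0.292, 0.0, 0.0],"angular":[0.0, 0.0, 0.0],"gripper":60},
{"dp":[0.292, 0.0, 0.0],"angular":[0.0, 0.0, 0.0],"gripper":60},
--
rows 8
```

Request:
{"name": "arm_command", "arguments": {"series": [{"dp": [-0.01,0.109,0.398],"angular": [0.029,0,0],"gripper": 60},{"dp": [-0.01,0.127,0.392],"angular": [0.029,0,0],"gripper": 60},{"dp": [-0.01,0.145,0.386],"angular": [0.029,0,0],"gripper": 60},{"dp": [-0.01,0.162,0.379],"angular": [0.029,0,0],"gripper": 60},{"dp": [-0.01,0.18,0.371],"angular": [0.029,0,0],"gripper": 60},{"dp": [-0.01,0.196,0.363],"angular": [0.029,0,0],"gripper": 60},{"dp": [0,0,0],"angular": [0,0,0],"gripper": 60},{"dp": [0,0,0],"angular": [0,0,0],"gripper": 60}]}}

```text
clock: 12.5
position: [0.4488, -0.188, 0.1184]
ee_rot: [0.409, 0.579, 0.409, -0.575]
contact_force: [-0.1, 0.7, -0.4]
width: 0.0599
```

```bash
cat > wt.py <<'E'
from plan import *; from scene import *
def wtube(near,rad=.06):
    """refine a table tube from the wrist depth near an expected origin; returns origin,yaw"""
    d=cam("wrist"); C=cloud(d); r=np.linalg.norm(C[...,:2]-near,axis=-1)
    m=(C[...,2]>.0205)&(C[...,2]<.03)&(r<rad); P=C[m]
    rect=cv2.minAreaRect(P[:,:2].astype(np.float32))
    m2=(C[...,2]>.0125)&(C[...,2]<.0215)&(r<.16)&(r>.04); Q=C[m2][:,:2]
    lo=np.array(rect[0]); Q=Q[np.linalg.norm(Q-lo,axis=1)<.15]; 
    n,_,_,_=cv2.fitLine(Q.astype(np.float32),cv2.DIST_HUBER,0,.01,.01)[:4].ravel(),0,0,0
    f=cv2.fitLine(Q.astype(np.float32),cv2.DIST_HUBER,0,.01,.01).ravel(); yaw=np.degrees(np.arctan2(f[1],f[0])*1); 
    if f[0]<0: yaw=np.degrees(np.arctan2(-f[1],-f[0]))
    print("block top n",len(P),"rect",np.round(rect[0],4),np.round(rect[1],4),round(rect[2],1),"z",np.median(P[:,2]).round(4),"| tube n",len(Q),"yaw",yaw.round(1),"z",np.percentile(C[m2][:,2],90).round(4))
    return lo,yaw
E
python3 - <<'E'
from wt import *
o,y=wtube(np.array([.449,-.1834])); plan((*o,.1,y-90,1,60),(*o,.05,y-90,1,60),(*o,.0035,y-90,1,60))
E
```

```text
block top n 2170 rect [ 0.4517 -0.1816] [0.024  0.0501] 70.9 z 0.0239 | tube n 4550 yaw 63.3 z 0.0185
now [ 0.4491 -0.188   0.1185] psi -109.33 t 12.55 w 0.0601 F [ 0.2 -1.2 -0.2]
{"dp":[0.155, 0.002, -0.057],"angular":[-0.918, 0.0, -0.004],"gripper":60},
{"dp":[0.417, 0.0, 0.0],"angular":[0.0, 0.0, 0.0],"gripper":60},
{"dp":[0.388, 0.0, 0.0],"angular":[0.0, 0.0, 0.0],"gripper":60},
rows 3
```

Request:
{"name": "arm_command", "arguments": {"series": [{"dp": [0.31,0.002,-0.03],"angular": [0,0,-0.002],"gripper": 60},{"dp": [0.31,0,-0.027],"angular": [0,0,-0.002],"gripper": 60},{"dp": [0.29,0,0],"angular": [0,0,0],"gripper": 60},{"dp": [0,0,0],"angular": [0,0,0],"gripper": 60},{"dp": [0,0,0],"angular": [0,0,0],"gripper": 60},{"dp": [0,0,0],"angular": [0,0,0],"gripper": 60},{"dp": [0,0,0],"angular": [0,0,0],"gripper": 60},{"dp": [0,0,0],"angular": [0,0,0],"gripper": 60}]}}

```text
clock: 13.55
position: [0.4541, -0.176, 0.0119]
ee_rot: [0.413, 0.577, 0.41, -0.573]
contact_force: [0.2, -0.0, 0.0]
width: 0.0599
```

Run:
```python
import re
s=open("wt.py").read(); i=s.index("    m2="); s=s[:i]+'''    w,h=rect[1]; yaw=rect[2]-(90 if w<h else 0)
    print("block top n",len(P),"c",np.round(rect[0],4),np.round(rect[1],4),"yaw",round(yaw,1),"z",np.median(P[:,2]).round(4))
    return np.array(rect[0]),yaw
'''; open("wt.py","w").write(s)
from plan import *
plan((.4517,-.1816,.004,-109.1,1,60))
```

```text
now [ 0.4541 -0.176   0.0119] psi -108.79 t 13.55 w 0.0599 F [ 0.2 -0.   0. ]
{"dp":[0.065, -0.004, 0.051],"angular":[0.003, -0.002, -0.004],"gripper":60},
rows 1
```

Request:
{"name": "arm_command", "arguments": {"series": [{"dp": [0.06,-0.004,0.04],"angular": [0,0,-0.002],"gripper": 60},{"dp": [0,0,0],"angular": [0,0,0],"gripper": 60},{"dp": [0,0,0],"angular": [0,0,0],"gripper": 15},{"dp": [0,0,0],"angular": [0,0,0],"gripper": 15},{"dp": [0,0,0],"angular": [0,0,0],"gripper": 15},{"dp": [0,0,0],"angular": [0,0,0],"gripper": 15},{"dp": [0,0,0],"angular": [0,0,0],"gripper": 15},{"dp": [0,0,0],"angular": [0,0,0],"gripper": 15}], "grip_force": 80}}

```text
clock: 14.55
position: [0.4522, -0.1812, 0.0048]
ee_rot: [0.412, 0.577, 0.411, -0.573]
contact_force: [-0.4, 0.1, 1.4]
width: 0.0221
```

Run:
```python
from wt import *
s=get_state(); p=np.array(s["position"])
pre=hole[2]-.185*RX
plan((p[0],p[1],.068,None,2,15),(*pre,.068,-94.4,None,15))
```

```text
now [ 0.4522 -0.1812  0.0048] psi -108.83 t 14.55 w 0.0221 F [-0.4  0.1  1.4]
{"dp":[-0.264, 0.001, -0.001],"angular":[0.0, -0.001, -0.001],"gripper":15},
{"dp":[-0.264, 0.001, 0.0],"angular":[0.0, -0.001, -0.001],"gripper":15},
{"dp":[0.0, -0.148, -0.395],"angular":[-0.032, 0.0, 0.0],"gripper":15},
{"dp":[0.0, -0.128, -0.401],"angular":[-0.032, 0.0, 0.0],"gripper":15},
{"dp":[0.0, -0.107, -0.407],"angular":[-0.032, 0.0, 0.0],"gripper":15},
{"dp":[0.0, -0.087, -0.412],"angular":[-0.032, 0.0, 0.0],"gripper":15},
{"dp":[0.0, -0.066, -0.416],"angular":[-0.032, 0.0, 0.0],"gripper":15},
rows 7
```

Request:
{"name": "arm_command", "arguments": {"series": [{"dp": [-0.264,0,0],"angular": [0,0,0],"gripper": 15},{"dp": [-0.264,0,0],"angular": [0,0,0],"gripper": 15},{"dp": [0,-0.148,-0.395],"angular": [-0.032,0,0],"gripper": 15},{"dp": [0,-0.128,-0.401],"angular": [-0.032,0,0],"gripper": 15},{"dp": [0,-0.107,-0.407],"angular": [-0.032,0,0],"gripper": 15},{"dp": [0,-0.087,-0.412],"angular": [-0.032,0,0],"gripper": 15},{"dp": [0,0,0],"angular": [0,0,0],"gripper": 15},{"dp": [0,0,0],"angular": [0,0,0],"gripper": 15}]}}

```text
clock: 15.55
position: [0.4453, 0.0257, 0.0682]
ee_rot: [0.468, 0.531, 0.468, -0.528]
contact_force: [-0.1, 0.5, -1.0]
width: 0.0222
```

```bash
cat > pre.py <<'E'
from plan import *; from scene import *
def view(name,show=True):
    d=cam("wrist"); C=cloud(d); s=get_state(); p=np.array(s["position"])
    if show: cv2.imwrite(f"pics/{name}.png",d["image"])
    rel=C[...,:2]-rc; X=rel@RX; Y=rel@RY; Z=C[...,2]
    for a,b in((-.06,-.02),(.02,.06)):
        m=(Z>.094)&(Z<.1015)&(X>a)&(X<b)&(abs(Y)<.12); P=C[m]
        if len(P)>300: 
            rect=cv2.minAreaRect(P[:,:2].astype(np.float32)); print("plate",len(P),"rect",np.round(rect[0],4),np.round(rect[1],4),round(rect[2],2),"Y",np.percentile(Y[m],[0.5,99.5]).round(4),"X",np.percentile(X[m],[1,50,99]).round(4),"z",np.median(Z[m]).round(4))
    # held tube in tool frame: slices along tool y
    T=Rq(s["ee_rot"]).inv().apply((C-p).reshape(-1,3)).reshape(C.shape)
    L=[]
    for a in np.arange(.03,.155,.005):
        m=(abs(T[...,1]-a)<.0025)&(abs(T[...,2])<.016)&(T[...,0]>-.035)&(T[...,0]<.01)
        if m.sum()>15:
            q=T[m]; x=np.percentile(q[:,0],8); e=q[q[:,0]<x+.008]; L.append((a,x,(e[:,2].min()+e[:,2].max())/2,np.ptp(e[:,2]),m.sum()))
    L=np.array(L); print("held slices (y,topx,midz,width,n)\n",L[::3].round(4))
    t=L[(L[:,3]>.010)&(L[:,3]<.015)]
    kx=np.polyfit(t[:,0],t[:,1],1); kz=np.polyfit(t[:,0],t[:,2],1)
    print("axis at y: x=%.4f*y+%.4f(top+.006) z=%.4f*y+%.4f"%(kx[0],kx[1]+.006,kz[0],kz[1]),"last y",L[-1,0])
    tip=np.array([np.polyval(kx,.15)+.006,.15,np.polyval(kz,.15)]); w=Rq(s["ee_rot"]).apply(tip)+p; print("tip world(at tool y .15)",w.round(4),"rack XY",((w[:2]-rc)@RX).round(4),((w[:2]-rc)@RY).round(4))
E
python3 - <<'E'
from pre import *
plan((*(hole[2]-.185*RX),.068,-94.4,1,15)); view("w5")
E
```

```text
now [0.4453 0.0257 0.0682] psi -97.07 t 15.55 w 0.0222 F [-0.1  0.5 -1. ]
{"dp":[0.003, -0.052, -0.378],"angular":[-0.03, -0.002, -0.002],"gripper":15},
rows 1
held slices (y,topx,midz,width,n)
 [[ 3.00e-02 -1.35e-02  1.00e-03  1.17e-02  3.27e+02]
 [ 4.50e-02 -1.35e-02  1.20e-03  1.17e-02  3.70e+02]
 [ 6.00e-02 -1.35e-02  1.40e-03  1.17e-02  4.05e+02]
 [ 7.50e-02 -1.35e-02  1.50e-03  1.17e-02  4.46e+02]
 [ 9.00e-02 -1.35e-02  1.60e-03  1.17e-02  4.92e+02]
 [ 1.05e-01 -1.33e-02  1.80e-03  1.16e-02  5.51e+02]]
axis at y: x=0.0028*y+-0.0076(top+.006) z=0.0091*y+0.0007 last y 0.11499999999999996
tip world(at tool y .15) [0.5937 0.0047 0.0758] rack XY -0.0763 0.0099
```

View pics/w5.png

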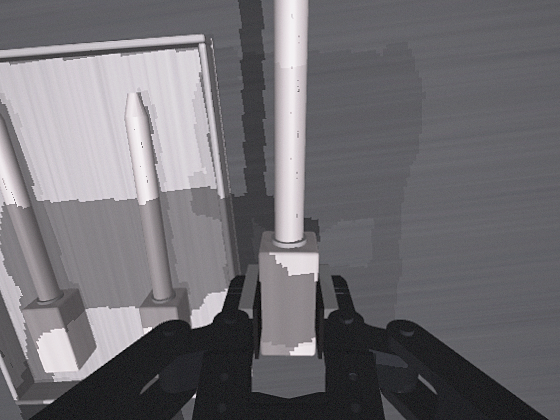

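Request:
{"name": "arm_command", "arguments": {"series": [{"dp": [-0.36,0,0],"angular": [-0.03,0,0],"gripper": 15},{"dp": [-0.36,0.2,0.05],"angular": [0,0,0],"gripper": 15},{"dp": [-0.36,0.4,0.06],"angular": [0,0,0],"gripper": 15},{"dp": [0,0.38,0.06],"angular": [0,0,0],"gripper": 15},{"dp": [0,0,0],"angular": [0,0,0],"gripper": 15},{"dp": [0,0,0],"angular": [0,0,0],"gripper": 15},{"dp": [0,0,0],"angular": [0,0,0],"gripper": 15},{"dp": [0,0,0],"angular": [0,0,0],"gripper": 15}]}}

```text
clock: 16.6
position: [0.5583, -0.0152, 0.1973]
ee_rot: [-0.475, -0.521, -0.478, 0.523]
contact_force: [0.6, -0.4, -2.0]
width: 0.0223
```

Run:
```python
from pre import *
view("w6")
plan((*(hole[2]-.19*RX),.0675,-94.4,None,15))
```

```text
plate 3215 rect [ 0.6314 -0.0095] [0.1906 0.0082] 85.56 Y [-0.0954  0.0929] X [-0.0415 -0.0375 -0.0336] z 0.098
held slices (y,topx,midz,width,n)
 [[ 3.00e-02 -1.35e-02  1.30e-03  1.17e-02  3.32e+02]
 [ 4.50e-02 -1.34e-02  1.60e-03  1.17e-02  3.68e+02]
 [ 6.00e-02 -1.33e-02  1.80e-03  1.17e-02  4.09e+02]
 [ 7.50e-02 -1.35e-02  2.00e-03  1.17e-02  4.44e+02]
 [ 9.00e-02 -1.33e-02  2.10e-03  1.17e-02  4.99e+02]
 [ 1.05e-01 -1.31e-02  2.20e-03  1.16e-02  5.61e+02]]
axis at y: x=0.0064*y+-0.0078(top+.006) z=0.0101*y+0.0011 last y 0.11499999999999996
tip world(at tool y .15) [ 0.7075 -0.0315  0.2033] rack XY 0.0399 -0.0175
now [ 0.5583 -0.0152  0.1973] psi -95.25 t 16.65 w 0.0226 F [ 0.  -0.4 -1.9]
{"dp":[0.272, -0.261, -0.158],"angular":[-0.002, 0.0, 0.001],"gripper":15},
{"dp":[0.272, -0.261, -0.159],"angular":[-0.002, 0.0, 0.001],"gripper":15},
{"dp":[0.271, -0.261, -0.16],"angular":[-0.002, 0.0, 0.001],"gripper":15},
{"dp":[0.271, -0.261, -0.161],"angular":[-0.002, 0.0, 0.001],"gripper":15},
rows 4
```

View pics/w6.png

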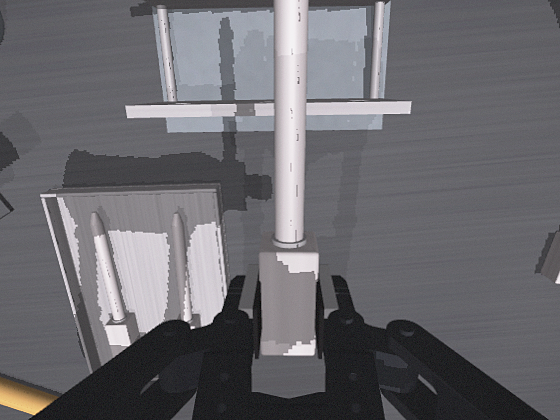

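```bash
sed -i 's/-4\.4)/-4.44)/g; s/^rc=np.array(\[.669,-.011\])/rc=np.array([.6723,-.0127])/' scene.py
cat >> scene.py <<'E'
def rk(X,Y): return rc+X*RX+Y*RY
E
head -3 scene.py
python3 - <<'E'
from pre import *
plan((*rk(-.235,.0659),.0678,-93.9,5,15))
E
```

```text
import numpy as np
RX=np.array([np.cos(np.radians(-4.44)),np.sin(np.radians(-4.44))]); RY=np.array([-RX[1],RX[0]])
rc=np.array([.6723,-.0127]); hole=[rc-.045*RX+k*.065*RY for k in(-1,0,1)]
now [ 0.5583 -0.0152  0.1973] psi -95.25 t 16.65 w 0.0226 F [ 0.  -0.4 -1.9]
{"dp":[0.217, -0.203, -0.125],"angular":[-0.003, 0.0, 0.001],"gripper":15},
{"dp":[0.217, -0.203, -0.126],"angular":[-0.003, 0.0, 0.001],"gripper":15},
{"dp":[0.217, -0.202, -0.127],"angular":[-0.003, 0.0, 0.001],"gripper":15},
{"dp":[0.216, -0.202, -0.129],"angular":[-0.003, 0.0, 0.001],"gripper":15},
{"dp":[0.216, -0.202, -0.13],"angular":[-0.003, 0.0, 0.001],"gripper":15},
rows 5
```

Request:
{"name": "arm_command", "arguments": {"series": [{"dp": [0.05,-0.4,-0.15],"angular": [-0.003,0,0.001],"gripper": 15},{"dp": [0.2,-0.4,-0.15],"angular": [-0.003,0,0.001],"gripper": 15},{"dp": [0.35,-0.2,-0.15],"angular": [-0.003,0,0.001],"gripper": 15},{"dp": [0.35,0,-0.15],"angular": [-0.003,0,0.001],"gripper": 15},{"dp": [0.12,0,-0.04],"angular": [-0.003,0,0.001],"gripper": 15},{"dp": [0,0,0],"angular": [0,0,0],"gripper": 15},{"dp": [0,0,0],"angular": [0,0,0],"gripper": 15},{"dp": [0,0,0],"angular": [0,0,0],"gripper": 15}]}}

```text
clock: 17.65
position: [0.4409, 0.0749, 0.069]
ee_rot: [0.485, 0.519, 0.481, -0.514]
contact_force: [0.7, 0.1, -1.4]
width: 0.0221
```

Run:
```python
from pre import *
view("x",False)
plan((*rk(-.215,.0659),.0678,-93.9,1,15))
```

```text
held slices (y,topx,midz,width,n)
 [[ 3.00e-02 -1.34e-02  1.30e-03  1.16e-02  3.31e+02]
 [ 4.50e-02 -1.33e-02  1.50e-03  1.17e-02  3.67e+02]
 [ 6.00e-02 -1.33e-02  1.70e-03  1.17e-02  4.09e+02]
 [ 7.50e-02 -1.34e-02  1.80e-03  1.16e-02  4.58e+02]
 [ 9.00e-02 -1.33e-02  1.90e-03  1.17e-02  5.10e+02]
 [ 1.05e-01 -1.33e-02  2.10e-03  1.16e-02  5.64e+02]]
axis at y: x=0.0085*y+-0.0078(top+.006) z=0.0097*y+0.0010 last y 0.11499999999999996
tip world(at tool y .15) [0.5906 0.0625 0.0772] rack XY -0.0873 0.0686
now [0.4411 0.0749 0.0691] psi -93.78 t 17.7 w 0.0223 F [ 0.3 -0.6 -1.4]
{"dp":[0.013, 0.185, 0.031],"angular":[0.001, -0.001, -0.007],"gripper":15},
rows 1
```

Request:
{"name": "arm_command", "arguments": {"series": [{"dp": [0.013,0.09,0.028],"angular": [0.001,-0.001,-0.007],"gripper": 15},{"dp": [0,0,0],"angular": [0,0,0],"gripper": 15},{"dp": [0,0.08,0],"angular": [0,0,0],"gripper": 15},{"dp": [0,0,0],"angular": [0,0,0],"gripper": 15},{"dp": [0,0,0],"angular": [0,0,0],"gripper": 15},{"dp": [0,0,0],"angular": [0,0,0],"gripper": 15},{"dp": [0,0,0],"angular": [0,0,0],"gripper": 15},{"dp": [0,0,0],"angular": [0,0,0],"gripper": 15}]}}

```text
clock: 18.7
position: [0.4638, 0.0692, 0.0684]
ee_rot: [0.483, 0.517, 0.482, -0.517]
contact_force: [0.3, 0.2, -1.6]
width: 0.0227
```

Run:
```python
from pre import *
view("x",False)
plan((*rk(-.185,.0659),.0678,-93.9,1,15),(*rk(-.125,.0659),.0678,-93.9,3,15),(*rk(-.069,.0659),.0678,-93.9,3,15))
```

```text
held slices (y,topx,midz,width,n)
 [[ 3.00e-02 -1.36e-02  1.30e-03  1.17e-02  3.32e+02]
 [ 4.50e-02 -1.35e-02  1.50e-03  1.17e-02  3.65e+02]
 [ 6.00e-02 -1.34e-02  1.70e-03  1.17e-02  4.09e+02]
 [ 7.50e-02 -1.35e-02  1.90e-03  1.16e-02  4.46e+02]
 [ 9.00e-02 -1.33e-02  2.00e-03  1.17e-02  4.88e+02]
 [ 1.05e-01 -1.34e-02  2.20e-03  1.16e-02  5.63e+02]]
axis at y: x=0.0060*y+-0.0078(top+.006) z=0.0103*y+0.0010 last y 0.11499999999999996
tip world(at tool y .15) [0.6133 0.0564 0.0754] rack XY -0.0642 0.0643
now [0.4638 0.0692 0.0684] psi -93.94 t 18.75 w 0.0223 F [-0.1  0.4 -1.5]
{"dp":[0.005, 0.244, -0.001],"angular":[0.0, 0.0, 0.0],"gripper":15},
{"dp":[0.0, 0.167, 0.002],"angular":[0.0, 0.0, 0.0],"gripper":15},
{"dp":[0.0, 0.167, 0.002],"angular":[0.0, 0.0, 0.0],"gripper":15},
{"dp":[0.0, 0.167, 0.002],"angular":[0.0, 0.0, 0.0],"gripper":15},
{"dp":[0.0, 0.156, 0.001],"angular":[0.0, 0.0, 0.0],"gripper":15},
{"dp":[0.0, 0.156, 0.001],"angular":[0.0, 0.0, 0.0],"gripper":15},
{"dp":[0.0, 0.156, 0.001],"angular":[0.0, 0.0, 0.0],"gripper":15},
rows 7
```

Request:
{"name": "arm_command", "arguments": {"series": [{"dp": [0.004,0.15,-0.004],"angular": [0,0,0],"gripper": 15},{"dp": [0,0.15,0],"angular": [0,0,0],"gripper": 15},{"dp": [0,0.15,0],"angular": [0,0,0],"gripper": 15},{"dp": [0,0.15,0],"angular": [0,0,0],"gripper": 15},{"dp": [0,0,0],"angular": [0,0,0],"gripper": 15},{"dp": [0,0,0],"angular": [0,0,0],"gripper": 15},{"dp": [0,0,0],"angular": [0,0,0],"gripper": 15},{"dp": [0,0,0],"angular": [0,0,0],"gripper": 15}]}}

```text
clock: 19.75
position: [0.5429, 0.0642, 0.0675]
ee_rot: [0.483, 0.517, 0.482, -0.516]
contact_force: [-0.6, -0.4, -1.5]
width: 0.0226
```

Run:
```python
from pre import *
view("x",False)
plan((*rk(-.125,.0659),.0678,-93.9,1,15),(*rk(-.069,.0659),.0678,-93.9,3,15))
```

```text
plate 10984 rect [0.6343 0.0286] [0.1137 0.0084] 85.58 Y [-0.0146  0.0944] X [-0.0451 -0.0411 -0.0372] z 0.098
held slices (y,topx,midz,width,n)
 [[ 3.000e-02 -1.350e-02  1.300e-03  1.170e-02  3.300e+02]
 [ 4.500e-02 -1.340e-02  1.500e-03  1.180e-02  3.690e+02]
 [ 6.000e-02 -1.350e-02  1.700e-03  1.170e-02  4.060e+02]
 [ 7.500e-02 -1.340e-02  1.900e-03  1.170e-02  4.410e+02]
 [ 9.000e-02 -3.100e-02 -0.000e+00  3.200e-02  1.652e+03]
 [ 1.050e-01 -1.330e-02  2.200e-03  1.170e-02  5.610e+02]]
axis at y: x=0.0067*y+-0.0078(top+.006) z=0.0104*y+0.0010 last y 0.11499999999999996
tip world(at tool y .15) [0.6924 0.0513 0.0746] rack XY 0.0151 0.0654
now [0.5429 0.0642 0.0675] psi -93.95 t 19.8 w 0.0224 F [ 0.7 -0.8 -1.6]
{"dp":[-0.002, 0.083, 0.007],"angular":[-0.001, 0.0, -0.002],"gripper":15},
{"dp":[0.0, 0.156, 0.001],"angular":[0.0, 0.0, 0.0],"gripper":15},
{"dp":[0.0, 0.156, 0.001],"angular":[0.0, 0.0, 0.0],"gripper":15},
{"dp":[0.0, 0.156, 0.001],"angular":[0.0, 0.0, 0.0],"gripper":15},
rows 4
```

Request:
{"name": "arm_command", "arguments": {"series": [{"dp": [-0.002,0.15,0.006],"angular": [0,0,-0.001],"gripper": 15},{"dp": [0,0.15,0],"angular": [0,0,0],"gripper": 15},{"dp": [0,0.15,0],"angular": [0,0,0],"gripper": 15},{"dp": [0,0.03,0],"angular": [0,0,0],"gripper": 15},{"dp": [0,0.03,0],"angular": [0,0,0],"gripper": 15},{"dp": [0,0,0],"angular": [0,0,0],"gripper": 15},{"dp": [0,0,0],"angular": [0,0,0],"gripper": 15},{"dp": [0,0,0],"angular": [0,0,0],"gripper": 15}]}}

```text
clock: 20.8
position: [0.6005, 0.0598, 0.068]
ee_rot: [-0.482, -0.516, -0.484, 0.518]
contact_force: [0.0, -0.2, -1.0]
width: 0.0224
```

Run:
```python
from pre import *
s=get_state(); r=np.array(s["position"])[:2]-rc; print("rack X,Y",r@RX,r@RY)
d=cam("wrist"); C=cloud(d); rel=C[...,:2]-rc; X=rel@RX; Y=rel@RY
m=(C[...,2]>.083)&(C[...,2]<.092)&(X<-.03)&(X>-.12)&(abs(Y-.065)<.013); print("block top X",np.percentile(X[m],[1,99]).round(4),"Y",np.percentile(Y[m],[1,99]).round(4),"z",np.median(C[m][:,2]))
m=(C[...,2]>.094)&(C[...,2]<.1015)&(X<-.02)&(X>-.06); print("plate X",np.percentile(X[m],[1,99]).round(4))
plan()
```

```text
rack X,Y -0.07722259155405288 0.06674403409456568
block top X [-0.1012 -0.037 ] Y [0.0533 0.0772] z 0.0872132892166971
plate X [-0.0452 -0.0368]
now [0.6005 0.0598 0.068 ] psi -93.9 t 20.85 w 0.0225 F [ 0.1  1.  -0.5]
rows 0
```

Request:
{"name": "arm_command", "arguments": {"series": [{"dp": [0,0.025,0.004],"angular": [0,0,0],"gripper": 15},{"dp": [0,0.025,0.004],"angular": [0,0,0],"gripper": 15},{"dp": [0,0.02,0],"angular": [0,0,0],"gripper": 15},{"dp": [0,0.02,0],"angular": [0,0,0],"gripper": 15},{"dp": [0,0.02,0],"angular": [0,0,0],"gripper": 15},{"dp": [0,0.02,0],"angular": [0,0,0],"gripper": 15},{"dp": [0,0.02,0],"angular": [0,0,0],"gripper": 15},{"dp": [0,0.02,0],"angular": [0,0,0],"gripper": 15}]}}

```text
clock: 21.85
position: [0.6077, 0.0583, 0.0675]
ee_rot: [-0.475, -0.508, -0.491, 0.525]
contact_force: [-7.0, -0.3, 3.2]
width: 0.0225
```

Run:
```python
from pre import *
s=get_state(); r=np.array(s["position"])[:2]-rc; print("rack X,Y",r@RX,r@RY)
plan()
```

```text
rack X,Y -0.06994937917284537 0.06575036032887754
now [0.6077 0.0583 0.0675] psi -93.88 t 21.85 w 0.0225 F [-7.  -0.3  3.2]
rows 0
```

Request:
{"name": "arm_command", "arguments": {"series": [{"dp": [0,0,0],"angular": [0,0,0],"gripper": 15},{"dp": [0,0,0],"angular": [0,0,0],"gripper": 40},{"dp": [0,0,0],"angular": [0,0,0],"gripper": 40},{"dp": [0,0,0],"angular": [0,0,0],"gripper": 40},{"dp": [-0.3,0,0],"angular": [0,0,0.01],"gripper": 40},{"dp": [-0.45,0,0],"angular": [0,0,0.01],"gripper": 40},{"dp": [0,0,0],"angular": [0,0,0],"gripper": 40},{"dp": [0,0,0],"angular": [0,0,0],"gripper": 40}]}}

```text
clock: 22.85
position: [0.6123, 0.058, 0.1596]
ee_rot: [0.484, 0.517, 0.481, -0.516]
contact_force: [-0.6, 0.2, 0.2]
width: 0.04
```

```bash
cat > seat.py <<'E'
from pre import *
def seat(Yc):
    d=cam("wrist"); C=cloud(d); rel=C[...,:2]-rc; X=rel@RX; Y=rel@RY
    m=(C[...,2]>.083)&(C[...,2]<.092)&(X<-.047)&(X>-.13)&(abs(Y-Yc)<.018); print("block top X",np.percentile(X[m],[.5,99.5]).round(4),"Y",np.percentile(Y[m],[1,99]).round(4),"z",np.percentile(C[m][:,2],[5,95]).round(4))
    m=(C[...,2]>.094)&(C[...,2]<.1015)&(X<-.02)&(X>-.06); print("plate X",np.percentile(X[m],[1,99]).round(4))
E
python3 - <<'E'
from seat import *
from tubes import *
seat(.065); t=tubes(); t.sort(key=lambda k:-k[0][1])
o,y=t[0]; o=o+[.0025,0]
plan((*o,.12,y-90,None,60))
E
```

```text
block top X [-0.0938 -0.0495] Y [0.0536 0.0766] z [0.0831 0.0851]
plate X [-0.0451 -0.0369]
tube [ 0.4478 -0.3004] yaw -10.7 len 0.173 338
tube [ 0.4192 -0.3811] yaw -42.3 len 0.173 316
now [0.6125 0.058  0.1593] psi -93.89 t 22.95 w 0.0399 F [0.  0.1 0.1]
{"dp":[0.047, -0.164, 0.439],"angular":[0.011, 0.0, 0.0],"gripper":60},
{"dp":[0.047, -0.156, 0.442],"angular":[0.011, 0.0, 0.0],"gripper":60},
{"dp":[0.047, -0.149, 0.444],"angular":[0.011, 0.0, 0.0],"gripper":60},
{"dp":[0.047, -0.141, 0.447],"angular":[0.011, 0.0, 0.0],"gripper":60},
{"dp":[0.047, -0.134, 0.449],"angular":[0.011, 0.0, 0.0],"gripper":60},
{"dp":[0.047, -0.126, 0.451],"angular":[0.011, 0.0, 0.0],"gripper":60},
{"dp":[0.047, -0.118, 0.453],"angular":[0.011, 0.0, 0.0],"gripper":60},
rows 7
```

Request:
{"name": "arm_command", "arguments": {"series": [{"dp": [0.03,-0.164,0.439],"angular": [0.011,0,0],"gripper": 60},{"dp": [0.03,-0.156,0.442],"angular": [0.011,0,0],"gripper": 60},{"dp": [0.04,-0.149,0.444],"angular": [0.011,0,0],"gripper": 60},{"dp": [0.04,-0.141,0.447],"angular": [0.011,0,0],"gripper": 60},{"dp": [0.04,-0.134,0.449],"angular": [0.011,0,0],"gripper": 60},{"dp": [0.04,-0.126,0.451],"angular": [0.011,0,0],"gripper": 60},{"dp": [0.04,-0.118,0.42],"angular": [0.011,0,0],"gripper": 60},{"dp": [0,0,0],"angular": [0,0,0],"gripper": 60}]}}

```text
clock: 23.95
position: [0.4436, -0.3047, 0.1166]
ee_rot: [-0.447, -0.544, -0.454, 0.546]
contact_force: [-0.1, 0.5, -0.2]
width: 0.0599
```

Request:
{"name": "arm_command", "arguments": {"series": [{"dp": [0,0,0],"angular": [0,0,0],"gripper": 60},{"dp": [0,0,0],"angular": [0,0,0],"gripper": 60},{"dp": [0,0,0],"angular": [0,0,0],"gripper": 60},{"dp": [0,0,0],"angular": [0,0,0],"gripper": 60},{"dp": [0,0,0],"angular": [0,0,0],"gripper": 60},{"dp": [0,0,0],"angular": [0,0,0],"gripper": 60},{"dp": [0,0,0],"angular": [0,0,0],"gripper": 60},{"dp": [0,0,0],"angular": [0,0,0],"gripper": 60}]}}

```text
clock: 24.95
position: [0.4448, -0.3003, 0.1155]
ee_rot: [-0.447, -0.543, -0.456, 0.545]
contact_force: [0.0, -0.1, -0.2]
width: 0.0599
```

Run:
```python
from wt import *
o,y=wtube(np.array([.4505,-.3004])); plan((*o,.06,y-90,2,60),(*o,.0045,y-90,2,60))
```

```text
block top n 2278 c [ 0.4498 -0.2995] [0.024  0.0504] yaw -11.6 z 0.024
now [ 0.4448 -0.3003  0.1155] psi -100.58 t 25.0 w 0.0599 F [ 0.1  0.3 -0.7]
{"dp":[0.231, 0.022, -0.005],"angular":[0.006, -0.002, 0.004],"gripper":60},
{"dp":[0.231, 0.021, -0.006],"angular":[0.006, -0.002, 0.004],"gripper":60},
{"dp":[0.231, 0.0, 0.0],"angular":[0.0, 0.0, 0.0],"gripper":60},
{"dp":[0.231, 0.0, 0.0],"angular":[0.0, 0.0, 0.0],"gripper":60},
rows 4
```

Request:
{"name": "arm_command", "arguments": {"series": [{"dp": [0.231,0.022,-0.005],"angular": [0.006,-0.002,0.004],"gripper": 60},{"dp": [0.231,0.021,-0.006],"angular": [0.006,-0.002,0.004],"gripper": 60},{"dp": [0.231,0,0],"angular": [0,0,0],"gripper": 60},{"dp": [0.231,0,0],"angular": [0,0,0],"gripper": 60},{"dp": [0,0,0],"angular": [0,0,0],"gripper": 60},{"dp": [0,0,0],"angular": [0,0,0],"gripper": 60},{"dp": [0,0,0],"angular": [0,0,0],"gripper": 60},{"dp": [0,0,0],"angular": [0,0,0],"gripper": 60}]}}

```text
clock: 26.0
position: [0.4529, -0.3029, 0.0057]
ee_rot: [0.45, 0.549, 0.442, -0.548]
contact_force: [0.1, 0.7, -1.3]
width: 0.0599
```

Run:
```python
from wt import *
o=(.4498,-.2995)
plan((*o,.0045,-101.6,1,60))
```

```text
now [ 0.4529 -0.3029  0.0057] psi -101.76 t 26.0 w 0.0599 F [ 0.1  0.7 -1.3]
{"dp":[0.01, -0.031, -0.023],"angular":[-0.002, 0.003, -0.006],"gripper":60},
rows 1
```

Request:
{"name": "arm_command", "arguments": {"series": [{"dp": [0,-0.031,-0.023],"angular": [-0.002,0.003,-0.006],"gripper": 60},{"dp": [0,0,0],"angular": [0,0,0],"gripper": 15},{"dp": [0,0,0],"angular": [0,0,0],"gripper": 15},{"dp": [0,0,0],"angular": [0,0,0],"gripper": 15},{"dp": [0,0,0],"angular": [0,0,0],"gripper": 15},{"dp": [0,0,0],"angular": [0,0,0],"gripper": 15},{"dp": [0,0,0],"angular": [0,0,0],"gripper": 15},{"dp": [0,0,0],"angular": [0,0,0],"gripper": 15}]}}

```text
clock: 27.0
position: [0.4502, -0.2997, 0.0073]
ee_rot: [0.448, 0.548, 0.446, -0.548]
contact_force: [-0.9, -0.4, 2.2]
width: 0.022
```

Run:
```python
from pre import *
s=get_state(); p=np.array(s["position"])
plan((p[0],p[1],.068,None,2,15),(*rk(-.235,0),.068,-94,None,15))
```

```text
now [ 0.4502 -0.2997  0.0073] psi -101.56 t 27.0 w 0.022 F [-0.9 -0.4  2.2]
{"dp":[-0.253, 0.0, 0.0],"angular":[0.0, 0.0, -0.001],"gripper":15},
{"dp":[-0.253, 0.0, 0.0],"angular":[0.0, 0.0, -0.001],"gripper":15},
{"dp":[0.0, -0.102, -0.412],"angular":[-0.014, 0.0, 0.0],"gripper":15},
{"dp":[0.0, -0.092, -0.414],"angular":[-0.014, 0.0, 0.0],"gripper":15},
{"dp":[0.0, -0.083, -0.416],"angular":[-0.014, 0.0, 0.0],"gripper":15},
{"dp":[0.0, -0.074, -0.418],"angular":[-0.014, 0.0, 0.0],"gripper":15},
{"dp":[0.0, -0.065, -0.419],"angular":[-0.014, 0.0, 0.0],"gripper":15},
{"dp":[0.0, -0.056, -0.421],"angular":[-0.014, 0.0, 0.0],"gripper":15},
--
rows 8
```

Request:
{"name": "arm_command", "arguments": {"series": [{"dp": [-0.26,0,0],"angular": [0,0,0],"gripper": 15},{"dp": [-0.26,0,0],"angular": [0,0,0],"gripper": 15},{"dp": [0,-0.102,-0.412],"angular": [-0.014,0,0],"gripper": 15},{"dp": [0,-0.092,-0.414],"angular": [-0.014,0,0],"gripper": 15},{"dp": [0,-0.083,-0.416],"angular": [-0.014,0,0],"gripper": 15},{"dp": [0,-0.074,-0.418],"angular": [-0.014,0,0],"gripper": 15},{"dp": [0,-0.065,-0.419],"angular": [-0.014,0,0],"gripper": 15},{"dp": [0,-0.05,-0.32],"angular": [-0.014,0,0],"gripper": 15}]}}

```text
clock: 28.0
position: [0.4377, -0.0014, 0.0687]
ee_rot: [0.482, 0.518, 0.481, -0.518]
contact_force: [-0.4, 0.4, -0.8]
width: 0.0219
```

Request:
{"name": "arm_command", "arguments": {"series": [{"dp": [0,0,0],"angular": [0,0,0],"gripper": 15},{"dp": [0,0,0],"angular": [0,0,0],"gripper": 15},{"dp": [0,0,0],"angular": [0,0,0],"gripper": 15},{"dp": [0,0,0],"angular": [0,0,0],"gripper": 15},{"dp": [0,0,0],"angular": [0,0,0],"gripper": 15},{"dp": [0,0,0],"angular": [0,0,0],"gripper": 15},{"dp": [0,0,0],"angular": [0,0,0],"gripper": 15},{"dp": [0,0,0],"angular": [0,0,0],"gripper": 15}]}}

```text
clock: 29.0
position: [0.4374, -0.0025, 0.068]
ee_rot: [-0.482, -0.518, -0.481, 0.518]
contact_force: [-0.3, -0.2, -1.5]
width: 0.0222
```

```bash
cat >> pre.py <<'E'
def align(X,Y,n=1):
    """hold state -> plan to put tube axis on hole line Y at z .075 with TCP at rack X"""
    d=cam("wrist"); C=cloud(d); s=get_state(); p=np.array(s["position"]); Rm=Rq(s["ee_rot"])
    T=Rm.inv().apply((C-p).reshape(-1,3)).reshape(C.shape); L=[]
    for a in np.arange(.035,.118,.005):
        m=(abs(T[...,1]-a)<.0025)&(abs(T[...,2])<.016)&(T[...,0]>-.03)&(T[...,0]<.01)
        if m.sum()<50: continue
        q=T[m]; x=np.percentile(q[:,0],8); e=q[q[:,0]<x+.008]; w=np.ptp(e[:,2])
        if .0105<w<.013: L.append((a,x,(e[:,2].min()+e[:,2].max())/2))
    L=np.array(L); kx=np.polyfit(L[:,0],L[:,1]+.006,1); kz=np.polyfit(L[:,0],L[:,2],1)
    tip=lambda P,Q:P+Q.apply([np.polyval(kx,.15),.15,np.polyval(kz,.15)])
    w=tip(p,Rm); r=w[:2]-rc; print("axis kx",kx.round(4),"kz",kz.round(4),len(L),"| tip X %.4f Y %.4f z %.4f"%(r@RX,r@RY,w[2]),"TCP X %.4f"%((p[:2]-rc)@RX))
    psi=-94.44+np.degrees(kz[0]); y0=kz[1]  # tube yaw=psi+90-kz
    plan((*rk(X,Y+kz[1]),.075+kx[1]+kx[0]*.1,psi,n,15))
E
python3 - <<'E'
from pre import *
align(-.215,0)
E
```

```text
axis kx [ 0.0022 -0.0052] kz [0.0009 0.0009] 17 | tip X -0.0850 Y -0.0085 z 0.0730 TCP X -0.2350
now [ 0.4374 -0.0025  0.068 ] psi -94.23 t 29.05 w 0.0218 F [ 0.6 -0.3 -0.4]
{"dp":[-0.017, 0.167, -0.073],"angular":[0.002, 0.001, -0.001],"gripper":15},
rows 1
```

Request:
{"name": "arm_command", "arguments": {"series": [{"dp": [-0.014,0,-0.068],"angular": [0.002,0,0],"gripper": 15},{"dp": [0,0,0],"angular": [0,0,0],"gripper": 15},{"dp": [0,0.16,0],"angular": [0,0,0],"gripper": 15},{"dp": [0,0,0],"angular": [0,0,0],"gripper": 15},{"dp": [0,0,0],"angular": [0,0,0],"gripper": 15},{"dp": [0,0,0],"angular": [0,0,0],"gripper": 15},{"dp": [0,0,0],"angular": [0,0,0],"gripper": 15},{"dp": [0,0,0],"angular": [0,0,0],"gripper": 15}]}}

```text
clock: 30.05
position: [0.4543, 0.0058, 0.0696]
ee_rot: [-0.48, -0.518, -0.481, 0.519]
contact_force: [0.0, 1.1, -0.6]
width: 0.0222
```

Run:
```python
from pre import *
align(-.135,0,4)
```

```text
axis kx [ 0.0024 -0.0052] kz [0.0015 0.0008] 17 | tip X -0.0688 Y 0.0008 z 0.0740 TCP X -0.2188
now [0.4543 0.0058 0.0696] psi -94.35 t 30.1 w 0.0218 F [-0.8 -0.4 -0.5]
{"dp":[-0.001, 0.175, 0.002],"angular":[0.0, 0.0, 0.0],"gripper":15},
{"dp":[-0.001, 0.175, 0.002],"angular":[0.0, 0.0, 0.0],"gripper":15},
{"dp":[-0.001, 0.175, 0.002],"angular":[0.0, 0.0, 0.0],"gripper":15},
{"dp":[-0.001, 0.175, 0.002],"angular":[0.0, 0.0, 0.0],"gripper":15},
rows 4
```

Request:
{"name": "arm_command", "arguments": {"series": [{"dp": [-0.006,0.15,0.006],"angular": [0,0,0],"gripper": 15},{"dp": [-0.001,0.16,0.001],"angular": [0,0,0],"gripper": 15},{"dp": [-0.001,0.16,0.001],"angular": [0,0,0],"gripper": 15},{"dp": [-0.001,0.16,0.001],"angular": [0,0,0],"gripper": 15},{"dp": [0,0,0],"angular": [0,0,0],"gripper": 15},{"dp": [0,0,0],"angular": [0,0,0],"gripper": 15},{"dp": [0,0,0],"angular": [0,0,0],"gripper": 15},{"dp": [0,0,0],"angular": [0,0,0],"gripper": 15}]}}

```text
clock: 31.1
position: [0.5365, -0.002, 0.0706]
ee_rot: [-0.481, -0.519, -0.48, 0.519]
contact_force: [0.4, 0.4, -0.9]
width: 0.0222
```

Run:
```python
from pre import *
align(-.078,0,3)
```

```text
axis kx [ 0.0029 -0.0052] kz [0.0002 0.0008] 14 | tip X 0.0137 Y -0.0006 z 0.0754 TCP X -0.1363
now [ 0.5365 -0.002   0.0706] psi -94.37 t 31.15 w 0.0223 F [-0.7  0.4 -2.3]
{"dp":[0.001, 0.162, -0.002],"angular":[0.0, 0.0, 0.0],"gripper":15},
{"dp":[0.001, 0.162, -0.002],"angular":[0.0, 0.0, 0.0],"gripper":15},
{"dp":[0.001, 0.162, -0.002],"angular":[0.0, 0.0, 0.0],"gripper":15},
rows 3
```

Request:
{"name": "arm_command", "arguments": {"series": [{"dp": [0.002,0.155,-0.003],"angular": [0,0,0],"gripper": 15},{"dp": [0.001,0.16,-0.002],"angular": [0,0,0],"gripper": 15},{"dp": [0.001,0.155,-0.002],"angular": [0,0,0],"gripper": 15},{"dp": [0,0,0],"angular": [0,0,0],"gripper": 15},{"dp": [0,0,0],"angular": [0,0,0],"gripper": 15},{"dp": [0,0.02,0],"angular": [0,0,0],"gripper": 15},{"dp": [0,0.02,0],"angular": [0,0,0],"gripper": 15},{"dp": [0,0.02,0],"angular": [0,0,0],"gripper": 15}]}}

```text
clock: 32.15
position: [0.5962, -0.0054, 0.0704]
ee_rot: [-0.48, -0.517, -0.481, 0.52]
contact_force: [-1.0, 0.4, -1.7]
width: 0.0221
```

Request:
{"name": "arm_command", "arguments": {"series": [{"dp": [0,0.02,0],"angular": [0,0,0],"gripper": 15},{"dp": [0,0.02,0],"angular": [0,0,0],"gripper": 15},{"dp": [0,0.02,0],"angular": [0,0,0],"gripper": 15},{"dp": [0,0.02,0],"angular": [0,0,0],"gripper": 15},{"dp": [0,0.02,0],"angular": [0,0,0],"gripper": 15},{"dp": [0,0.02,0],"angular": [0,0,0],"gripper": 15},{"dp": [0,0.02,0],"angular": [0,0,0],"gripper": 15},{"dp": [0,0.02,0],"angular": [0,0,0],"gripper": 15}]}}

```text
clock: 33.15
position: [0.6027, -0.0059, 0.0696]
ee_rot: [-0.473, -0.51, -0.489, 0.527]
contact_force: [-6.8, 1.1, 3.2]
width: 0.0221
```

Run:
```python
from pre import *
s=get_state(); r=np.array(s["position"])[:2]-rc; print("rack X,Y",r@RX,r@RY)
plan((*rk(-.07,0),s["position"][2],-94.4,1,15))
```

```text
rack X,Y -0.06986858720293017 0.0013840487835619988
now [ 0.6027 -0.0059  0.0696] psi -94.33 t 33.15 w 0.0221 F [-6.8  1.1  3.2]
{"dp":[0.0, -0.001, 0.012],"angular":[0.001, 0.001, 0.021],"gripper":15},
rows 1
```

Request:
{"name": "arm_command", "arguments": {"series": [{"dp": [0,0,0],"angular": [0,0,0],"gripper": 15},{"dp": [0,0,0],"angular": [0,0,0],"gripper": 40},{"dp": [0,0,0],"angular": [0,0,0],"gripper": 40},{"dp": [0,0,0],"angular": [0,0,0],"gripper": 40},{"dp": [-0.3,0,0],"angular": [0,0,0.01],"gripper": 40},{"dp": [-0.45,0,0],"angular": [0,0,0.01],"gripper": 40},{"dp": [0,0,0],"angular": [0,0,0],"gripper": 40},{"dp": [0,0,0],"angular": [0,0,0],"gripper": 40}]}}

```text
clock: 34.15
position: [0.607, -0.0062, 0.1615]
ee_rot: [0.482, 0.519, 0.479, -0.518]
contact_force: [0.1, -1.2, -1.1]
width: 0.0399
```

Run:
```python
from seat import *
from tubes import *
seat(.0); seat(.065); t=tubes(); t.sort(key=lambda k:-k[0][1])
o,y=t[0]; o=o+[.0025,0]
plan((*o,.13,y-90,None,60))
```

```text
block top X [-0.0941 -0.0496] Y [-0.0111  0.012 ] z [0.0831 0.0852]
plate X [-0.0452 -0.0369]
block top X [-0.0937 -0.0494] Y [0.0527 0.0757] z [0.0831 0.0851]
plate X [-0.0452 -0.0369]
tube [ 0.3754 -0.4087] yaw -57.5 len 0.172 321
now [ 0.607  -0.0062  0.1609] psi -94.34 t 34.3 w 0.04 F [ 0.1 -0.8 -0.1]
{"dp":[0.029, -0.183, 0.388],"angular":[0.066, 0.0, 0.0],"gripper":60},
{"dp":[0.029, -0.143, 0.404],"angular":[0.066, 0.0, 0.0],"gripper":60},
{"dp":[0.029, -0.1, 0.417],"angular":[0.066, 0.0, 0.0],"gripper":60},
{"dp":[0.029, -0.057, 0.425],"angular":[0.066, 0.0, 0.0],"gripper":60},
{"dp":[0.029, -0.013, 0.429],"angular":[0.066, 0.0, 0.0],"gripper":60},
{"dp":[0.029, 0.031, 0.428],"angular":[0.066, 0.0, 0.0],"gripper":60},
{"dp":[0.029, 0.075, 0.422],"angular":[0.066, 0.0, 0.0],"gripper":60},
{"dp":[0.029, 0.118, 0.412],"angular":[0.066, 0.0, 0.0],"gripper":60},
--
{"dp":[0.029, 0.16, 0.398],"angular":[0.066, 0.0, 0.0],"gripper":60},
rows 9
```

Request:
{"name": "arm_command", "arguments": {"series": [{"dp": [0.02,-0.183,0.388],"angular": [0.066,0,0],"gripper": 60},{"dp": [0.02,-0.143,0.404],"angular": [0.066,0,0],"gripper": 60},{"dp": [0.02,-0.1,0.417],"angular": [0.066,0,0],"gripper": 60},{"dp": [0.02,-0.057,0.425],"angular": [0.066,0,0],"gripper": 60},{"dp": [0.02,-0.013,0.429],"angular": [0.066,0,0],"gripper": 60},{"dp": [0.02,0.031,0.428],"angular": [0.066,0,0],"gripper": 60},{"dp": [0.02,0.075,0.422],"angular": [0.066,0,0],"gripper": 60},{"dp": [0.02,0.118,0.412],"angular": [0.066,0,0],"gripper": 60}]}}

```text
clock: 35.3
position: [0.3924, -0.3669, 0.1317]
ee_rot: [-0.221, -0.669, -0.228, 0.673]
contact_force: [0.9, -0.5, 0.6]
width: 0.0598
```

Request:
{"name": "arm_command", "arguments": {"series": [{"dp": [0.02,0.15,0.36],"angular": [0.066,0,0],"gripper": 60},{"dp": [0,0,0],"angular": [0,0,0],"gripper": 60},{"dp": [0,0,0],"angular": [0,0,0],"gripper": 60},{"dp": [0,0,0],"angular": [0,0,0],"gripper": 60},{"dp": [0,0,0],"angular": [0,0,0],"gripper": 60},{"dp": [0,0,0],"angular": [0,0,0],"gripper": 60},{"dp": [0,0,0],"angular": [0,0,0],"gripper": 60},{"dp": [0,0,0],"angular": [0,0,0],"gripper": 60}]}}

```text
clock: 36.3
position: [0.367, -0.4063, 0.1254]
ee_rot: [-0.183, -0.679, -0.194, 0.684]
contact_force: [-0.1, 1.1, 0.5]
width: 0.0601
```

Run:
```python
from wt import *
o,y=wtube(np.array([.378,-.4087])); plan((*o,.06,y-90,2,60),(*o,.0045,y-90,2,60))
```

```text
block top n 2132 c [ 0.3781 -0.4099] [0.0239 0.051 ] yaw -58.7 z 0.024
now [ 0.367  -0.4063  0.1254] psi -149.09 t 36.35 w 0.0601 F [-0.8 -0.6 -0.2]
{"dp":[0.272, 0.041, -0.033],"angular":[-0.002, 0.001, 0.005],"gripper":60},
{"dp":[0.272, 0.039, -0.032],"angular":[-0.002, 0.001, 0.005],"gripper":60},
{"dp":[0.231, 0.0, 0.0],"angular":[0.0, 0.0, 0.0],"gripper":60},
{"dp":[0.231, 0.0, 0.0],"angular":[0.0, 0.0, 0.0],"gripper":60},
rows 4
```

Request:
{"name": "arm_command", "arguments": {"series": [{"dp": [0.26,0.037,-0.03],"angular": [-0.002,0.001,0.005],"gripper": 60},{"dp": [0.26,0.035,-0.029],"angular": [-0.002,0.001,0.005],"gripper": 60},{"dp": [0.231,0,0],"angular": [0,0,0],"gripper": 60},{"dp": [0.22,0,0],"angular": [0,0,0],"gripper": 60},{"dp": [0,0,0],"angular": [0,0,0],"gripper": 60},{"dp": [0,0,0],"angular": [0,0,0],"gripper": 60},{"dp": [0,0,0],"angular": [0,0,0],"gripper": 60},{"dp": [0,0,0],"angular": [0,0,0],"gripper": 60}]}}

```text
clock: 37.35
position: [0.3796, -0.4133, 0.0101]
ee_rot: [0.194, 0.682, 0.188, -0.68]
contact_force: [-0.3, 0.6, 0.2]
width: 0.0602
```

Run:
```python
from wt import *
plan((.3781,-.4099,.0045,-148.7,1,60))
```

```text
now [ 0.3796 -0.4133  0.0101] psi -148.73 t 37.35 w 0.0602 F [-0.3  0.6  0.2]
{"dp":[0.047, -0.032, -0.004],"angular":[0.0, 0.0, -0.006],"gripper":60},
rows 1
```

Request:
{"name": "arm_command", "arguments": {"series": [{"dp": [0.045,-0.032,-0.004],"angular": [0,0,-0.005],"gripper": 60},{"dp": [0,0,0],"angular": [0,0,0],"gripper": 15},{"dp": [0,0,0],"angular": [0,0,0],"gripper": 15},{"dp": [0,0,0],"angular": [0,0,0],"gripper": 15},{"dp": [0,0,0],"angular": [0,0,0],"gripper": 15},{"dp": [0,0,0],"angular": [0,0,0],"gripper": 15},{"dp": [0,0,0],"angular": [0,0,0],"gripper": 15},{"dp": [0,0,0],"angular": [0,0,0],"gripper": 15}]}}

```text
clock: 38.35
position: [0.3784, -0.4102, 0.0058]
ee_rot: [0.192, 0.681, 0.19, -0.68]
contact_force: [0.1, -1.2, 1.5]
width: 0.0221
```

Run:
```python
from pre import *
s=get_state(); p=np.array(s["position"])
plan((p[0],p[1],.07,None,2,15),(*rk(-.24,-.065),.07,-94.4,None,15))
```

```text
now [ 0.3784 -0.4102  0.0058] psi -148.73 t 38.35 w 0.0221 F [ 0.1 -1.2  1.5]
{"dp":[-0.268, 0.001, 0.0],"angular":[0.0, 0.0, -0.001],"gripper":15},
{"dp":[-0.268, 0.0, 0.0],"angular":[0.0, 0.0, -0.001],"gripper":15},
{"dp":[0.0, -0.327, -0.268],"angular":[-0.086, 0.0, 0.0],"gripper":15},
{"dp":[0.0, -0.288, -0.309],"angular":[-0.086, 0.0, 0.0],"gripper":15},
{"dp":[0.0, -0.243, -0.345],"angular":[-0.086, 0.0, 0.0],"gripper":15},
{"dp":[0.0, -0.194, -0.375],"angular":[-0.086, 0.0, 0.0],"gripper":15},
{"dp":[0.0, -0.142, -0.398],"angular":[-0.086, 0.0, 0.0],"gripper":15},
{"dp":[0.0, -0.087, -0.413],"angular":[-0.086, 0.0, 0.0],"gripper":15},
--
{"dp":[0.0, -0.03, -0.421],"angular":[-0.086, 0.0, 0.0],"gripper":15},
rows 9
```

Request:
{"name": "arm_command", "arguments": {"series": [{"dp": [-0.268,0,0],"angular": [0,0,0],"gripper": 15},{"dp": [-0.268,0,0],"angular": [0,0,0],"gripper": 15},{"dp": [0,-0.327,-0.268],"angular": [-0.086,0,0],"gripper": 15},{"dp": [0,-0.288,-0.309],"angular": [-0.086,0,0],"gripper": 15},{"dp": [0,-0.243,-0.345],"angular": [-0.086,0,0],"gripper": 15},{"dp": [0,-0.194,-0.375],"angular": [-0.086,0,0],"gripper": 15},{"dp": [0,-0.142,-0.398],"angular": [-0.086,0,0],"gripper": 15},{"dp": [0,-0.087,-0.4],"angular": [-0.086,0,0],"gripper": 15}]}}

```text
clock: 39.35
position: [0.4188, -0.1054, 0.0692]
ee_rot: [0.45, 0.547, 0.448, -0.546]
contact_force: [1.6, -0.3, -1.2]
width: 0.0219
```

Request:
{"name": "arm_command", "arguments": {"series": [{"dp": [0,-0.03,-0.3],"angular": [-0.07,0,0],"gripper": 15},{"dp": [0,0,0],"angular": [0,0,0],"gripper": 15},{"dp": [0,0,0],"angular": [0,0,0],"gripper": 15},{"dp": [0,0,0],"angular": [0,0,0],"gripper": 15},{"dp": [0,0,0],"angular": [0,0,0],"gripper": 15},{"dp": [0,0,0],"angular": [0,0,0],"gripper": 15},{"dp": [0,0,0],"angular": [0,0,0],"gripper": 15},{"dp": [0,0,0],"angular": [0,0,0],"gripper": 15}]}}

```text
clock: 40.35
position: [0.4212, -0.0683, 0.0682]
ee_rot: [-0.479, -0.52, -0.478, 0.52]
contact_force: [-0.2, -0.0, -1.1]
width: 0.0218
```

Run:
```python
from pre import *
align(-.225,-.065)
```

```text
axis kx [ 0.0007 -0.0065] kz [0.0003 0.0008] 16 | tip X -0.0960 Y -0.0766 z 0.0749 TCP X -0.2460
now [ 0.4213 -0.0683  0.0683] psi -94.77 t 40.4 w 0.0222 F [-0.3  0.1 -1.5]
{"dp":[-0.002, 0.174, -0.09],"angular":[-0.004, 0.001, -0.001],"gripper":15},
rows 1
```

Request:
{"name": "arm_command", "arguments": {"series": [{"dp": [-0.002,0.02,-0.082],"angular": [-0.004,0,-0.001],"gripper": 15},{"dp": [0,0,0],"angular": [0,0,0],"gripper": 15},{"dp": [0,0.16,0],"angular": [0,0,0],"gripper": 15},{"dp": [0,0,0],"angular": [0,0,0],"gripper": 15},{"dp": [0,0,0],"angular": [0,0,0],"gripper": 15},{"dp": [0,0,0],"angular": [0,0,0],"gripper": 15},{"dp": [0,0,0],"angular": [0,0,0],"gripper": 15},{"dp": [0,0,0],"angular": [0,0,0],"gripper": 15}]}}

```text
clock: 41.4
position: [0.4411, -0.0581, 0.0682]
ee_rot: [-0.48, -0.517, -0.482, 0.52]
contact_force: [0.1, 0.3, -1.3]
width: 0.0221
```

Run:
```python
from pre import *
align(-.135,-.065,5)
```

```text
axis kx [ 0.003  -0.0067] kz [-0.0007  0.0009] 17 | tip X -0.0770 Y -0.0636 z 0.0738 TCP X -0.2270
now [ 0.4411 -0.0581  0.0682] psi -94.29 t 41.45 w 0.022 F [-0.2 -0.2 -1.7]
{"dp":[-0.001, 0.153, 0.002],"angular":[0.0, 0.0, 0.001],"gripper":15},
{"dp":[-0.001, 0.153, 0.002],"angular":[0.0, 0.0, 0.001],"gripper":15},
{"dp":[-0.001, 0.153, 0.002],"angular":[0.0, 0.0, 0.001],"gripper":15},
{"dp":[-0.001, 0.153, 0.002],"angular":[0.0, 0.0, 0.001],"gripper":15},
{"dp":[-0.001, 0.153, 0.002],"angular":[0.0, 0.0, 0.001],"gripper":15},
rows 5
```

Request:
{"name": "arm_command", "arguments": {"series": [{"dp": [-0.008,0.12,0.009],"angular": [0,0,0.003],"gripper": 15},{"dp": [-0.001,0.155,0.001],"angular": [0,0,0],"gripper": 15},{"dp": [-0.001,0.155,0.001],"angular": [0,0,0],"gripper": 15},{"dp": [-0.001,0.155,0],"angular": [0,0,0],"gripper": 15},{"dp": [-0.001,0.145,0],"angular": [0,0,0],"gripper": 15},{"dp": [0,0,0],"angular": [0,0,0],"gripper": 15},{"dp": [0,0,0],"angular": [0,0,0],"gripper": 15},{"dp": [0,0,0],"angular": [0,0,0],"gripper": 15}]}}

```text
clock: 42.45
position: [0.5385, -0.0673, 0.0693]
ee_rot: [0.482, 0.519, 0.479, -0.518]
contact_force: [0.7, -1.0, -1.1]
width: 0.0221
```

Run:
```python
from pre import *
align(-.078,-.065,3)
```

```text
axis kx [ 0.0034 -0.0067] kz [-0.001  0.001] 15 | tip X 0.0206 Y -0.0652 z 0.0762 TCP X -0.1294
now [ 0.5383 -0.0673  0.0693] psi -94.3 t 42.5 w 0.0219 F [-0.6 -0.4 -1.7]
{"dp":[0.003, 0.143, -0.002],"angular":[0.001, 0.0, -0.001],"gripper":15},
{"dp":[0.002, 0.143, -0.002],"angular":[0.001, 0.0, -0.001],"gripper":15},
{"dp":[0.002, 0.143, -0.002],"angular":[0.001, 0.0, -0.001],"gripper":15},
rows 3
```

Request:
{"name": "arm_command", "arguments": {"series": [{"dp": [0.005,0.12,-0.002],"angular": [0,0,-0.002],"gripper": 15},{"dp": [0.002,0.145,-0.002],"angular": [0,0,0],"gripper": 15},{"dp": [0.001,0.14,-0.001],"angular": [0,0,0],"gripper": 15},{"dp": [0,0,0],"angular": [0,0,0],"gripper": 15},{"dp": [0,0,0],"angular": [0,0,0],"gripper": 15},{"dp": [0,0.02,0],"angular": [0,0,0],"gripper": 15},{"dp": [0,0.02,0],"angular": [0,0,0],"gripper": 15},{"dp": [0,0.02,0],"angular": [0,0,0],"gripper": 15}]}}

```text
clock: 43.5
position: [0.5974, -0.0711, 0.0686]
ee_rot: [0.482, 0.519, 0.48, -0.518]
contact_force: [0.0, 0.7, 0.1]
width: 0.0222
```

Request:
{"name": "arm_command", "arguments": {"series": [{"dp": [0,0.02,0],"angular": [0,0,0],"gripper": 15},{"dp": [0,0.02,0],"angular": [0,0,0],"gripper": 15},{"dp": [0,0.02,0],"angular": [0,0,0],"gripper": 15},{"dp": [0,0.02,0],"angular": [0,0,0],"gripper": 15},{"dp": [0,0.02,0],"angular": [0,0,0],"gripper": 15},{"dp": [0,0.02,0],"angular": [0,0,0],"gripper": 15},{"dp": [0,0.02,0],"angular": [0,0,0],"gripper": 15},{"dp": [0,0.02,0],"angular": [0,0,0],"gripper": 15}]}}

```text
clock: 44.5
position: [0.5991, -0.0711, 0.068]
ee_rot: [-0.472, -0.51, -0.49, 0.527]
contact_force: [-6.7, -0.3, 3.4]
width: 0.0222
```

Run:
```python
from pre import *
s=get_state(); r=np.array(s["position"])[:2]-rc; print("rack X,Y",r@RX,r@RY)
plan((*rk(-.07,-.065),s["position"][2],-94.4,1,15))
```

```text
rack X,Y -0.06843531516458241 -0.06387900694623612
now [ 0.5991 -0.0711  0.068 ] psi -94.29 t 44.5 w 0.0222 F [-6.7 -0.3  3.4]
{"dp":[0.0, -0.013, 0.009],"angular":[0.001, 0.001, 0.022],"gripper":15},
rows 1
```

Request:
{"name": "arm_command", "arguments": {"series": [{"dp": [0,0,0],"angular": [0,0,0],"gripper": 15},{"dp": [0,0,0],"angular": [0,0,0],"gripper": 40},{"dp": [0,0,0],"angular": [0,0,0],"gripper": 40},{"dp": [0,0,0],"angular": [0,0,0],"gripper": 40},{"dp": [-0.3,0,0],"angular": [0,0,0.01],"gripper": 40},{"dp": [-0.45,0,0],"angular": [0,0,0.01],"gripper": 40},{"dp": [-0.2,0,0],"angular": [0,0,0],"gripper": 40},{"dp": [0,0,0],"angular": [0,0,0],"gripper": 40}]}}

```text
clock: 45.5
position: [0.6036, -0.0715, 0.185]
ee_rot: [0.482, 0.518, 0.48, -0.518]
contact_force: [-0.5, -0.8, -0.6]
width: 0.0397
```

Run:
```python
from seat import *
for y in(-.065,0,.065): seat(y)
plan()
im=cam("top")["image"]
s=cam("side")["image"]
a=cv2.resize(im[130:230,60:360],(780,260),interpolation=cv2.INTER_CUBIC); b=cv2.resize(s[120:380,60:360],(390,338),interpolation=cv2.INTER_CUBIC); c=cv2.resize(s[150:250,200:320],(390,338),interpolation=cv2.INTER_CUBIC)
cv2.imwrite("pics/chk.png",np.vstack([a,np.hstack([b,c])]))
# blower frame from top: blue grip
d=cam("top"); C=cloud(d); im=d["image"].astype(int); m=(im[...,0]-im[...,2]>60)&(C[...,2]>.09)&(C[...,2]<.13); print(m.sum())
```

```text
block top X [-0.0935 -0.0494] Y [-0.0763 -0.053 ] z [0.0831 0.0851]
plate X [-0.0452 -0.0369]
block top X [-0.094  -0.0493] Y [-0.0119  0.0113] z [0.0831 0.0852]
plate X [-0.0452 -0.0369]
block top X [-0.0939 -0.0496] Y [0.0528 0.0761] z [0.0831 0.0851]
plate X [-0.0452 -0.0369]
now [ 0.6016 -0.071   0.1817] psi -94.29 t 45.65 w 0.0401 F [-0.5  0.2 -0.3]
rows 0
1040
```

View pics/chk.png

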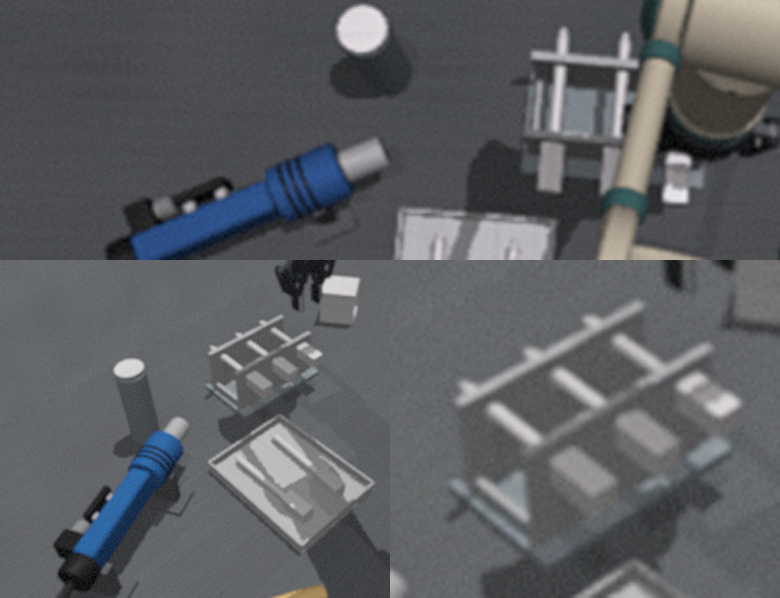

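Run:
```python
from plan import *
plan((.60,-.07,.26,-75,2,80),(.53,.40,.25,23,10,80))
```

```text
now [ 0.6015 -0.071   0.1813] psi -94.29 t 45.8 w 0.0399 F [ 0.  -0.4 -0.7]
{"dp":[-0.328, -0.009, -0.004],"angular":[-0.107, 0.0, 0.002],"gripper":80},
{"dp":[-0.328, -0.007, -0.005],"angular":[-0.107, 0.0, 0.002],"gripper":80},
{"dp":[0.008, 0.045, -0.393],"angular":[-0.109, 0.0, 0.0],"gripper":80},
{"dp":[0.008, 0.111, -0.38],"angular":[-0.109, 0.0, 0.0],"gripper":80},
{"dp":[0.008, 0.174, -0.356],"angular":[-0.109, 0.0, 0.0],"gripper":80},
{"dp":[0.008, 0.232, -0.321],"angular":[-0.109, 0.0, 0.0],"gripper":80},
{"dp":[0.008, 0.284, -0.276],"angular":[-0.109, 0.0, 0.0],"gripper":80},
{"dp":[0.008, 0.326, -0.224],"angular":[-0.109, 0.0, 0.0],"gripper":80},
--
{"dp":[0.008, 0.36, -0.165],"angular":[-0.109, 0.0, 0.0],"gripper":80},
{"dp":[0.008, 0.383, -0.102],"angular":[-0.109, 0.0, 0.0],"gripper":80},
{"dp":[0.008, 0.394, -0.035],"angular":[-0.109, 0.0, 0.0],"gripper":80},
{"dp":[0.008, 0.395, 0.033],"angular":[-0.109, 0.0, 0.0],"gripper":80},
rows 12
```

Request:
{"name": "arm_command", "arguments": {"series": [{"dp": [-0.34,0,0],"angular": [-0.107,0,0],"gripper": 80},{"dp": [-0.34,0,0],"angular": [-0.107,0,0],"gripper": 80},{"dp": [0,0.045,-0.393],"angular": [-0.109,0,0],"gripper": 80},{"dp": [0,0.111,-0.38],"angular": [-0.109,0,0],"gripper": 80},{"dp": [0,0.174,-0.356],"angular": [-0.109,0,0],"gripper": 80},{"dp": [0,0.232,-0.321],"angular": [-0.109,0,0],"gripper": 80},{"dp": [0,0.284,-0.276],"angular": [-0.109,0,0],"gripper": 80},{"dp": [0,0.326,-0.224],"angular": [-0.109,0,0],"gripper": 80}]}}

```text
clock: 46.8
position: [0.5518, 0.2142, 0.2565]
ee_rot: [0.694, 0.086, 0.709, -0.087]
contact_force: [0.2, -1.1, 1.5]
width: 0.0801
```

Run:
```python
from plan import *
plan((.53,.40,.24,23,None,80))
```

```text
now [0.5518 0.2142 0.2565] psi -14.03 t 46.8 w 0.0801 F [ 0.2 -1.1  1.5]
{"dp":[0.036, 0.365, -0.137],"angular":[-0.103, -0.003, 0.0],"gripper":80},
{"dp":[0.035, 0.382, -0.077],"angular":[-0.103, -0.003, 0.0],"gripper":80},
{"dp":[0.034, 0.389, -0.015],"angular":[-0.103, -0.003, 0.0],"gripper":80},
{"dp":[0.034, 0.387, 0.048],"angular":[-0.103, -0.003, 0.0],"gripper":80},
rows 4
```

Request:
{"name": "arm_command", "arguments": {"series": [{"dp": [0.03,0.365,-0.137],"angular": [-0.103,-0.003,0],"gripper": 80},{"dp": [0.03,0.382,-0.077],"angular": [-0.103,-0.003,0],"gripper": 80},{"dp": [0.03,0.389,-0.015],"angular": [-0.103,-0.003,0],"gripper": 80},{"dp": [0.03,0.33,0.048],"angular": [-0.095,-0.003,0],"gripper": 80},{"dp": [0,0,0],"angular": [0,0,0],"gripper": 80},{"dp": [0,0,0],"angular": [0,0,0],"gripper": 80},{"dp": [0,0,0],"angular": [0,0,0],"gripper": 80},{"dp": [0,0,0],"angular": [0,0,0],"gripper": 80}]}}

```text
clock: 47.8
position: [0.5266, 0.3992, 0.2337]
ee_rot: [0.687, -0.145, 0.697, 0.144]
contact_force: [0.0, -0.6, 0.2]
width: 0.0802
```

Run:
```python
from plan import *
plan()
d=cam("wrist"); np.savez("wb.npz",**d); cv2.imwrite("pics/wb.png",d["image"]); C=cloud(d); im=d["image"].astype(int)
m=(im[...,0]-im[...,2]>50)&(C[...,2]>.1)&(C[...,2]<.110); P=C[m][:,:2]; r=cv2.minAreaRect(P.astype(np.float32)); print("grip top",len(P),r,"z",np.median(C[m][:,2]))
m=(C[...,2]>.094)&(C[...,2]<.1045)&(im.max(-1)<90)&(np.linalg.norm(C[...,:2]-[.53,.40],axis=-1)<.16)
n,l,st,ce=cv2.connectedComponentsWithStats(m.astype(np.uint8))
for i in range(1,n):
    if st[i,4]>120: q=C[l==i]; print("dark",st[i],q.mean(0).round(4),cv2.minAreaRect(q[:,:2].astype(np.float32)))
```

```text
now [0.5266 0.3992 0.2337] psi 23.64 t 47.8 w 0.0802 F [ 0.  -0.6  0.2]
rows 0
grip top 8381 ((0.5569419264793396, 0.36765632033348083), (0.052018485963344574, 0.2326720803976059), 24.25726890563965) z 0.10680317459267924
dark [279  59  19  43 441] [0.4868 0.4798 0.1004] ((0.4879230856895447, 0.48034822940826416), (0.012470735237002373, 0.029980285093188286), 17.950529098510742)
dark [312  58  26  43 428] [0.5176 0.4942 0.1006] ((0.5154344439506531, 0.4938892424106598), (0.01775754988193512, 0.031770218163728714), 36.4340934753418)
dark [ 330  102   44   38 1586] [0.5451 0.4736 0.1008] ((0.5454993844032288, 0.47339126467704773), (0.03360488638281822, 0.0279596745967865), 23.64524269104004)
dark [341 168  16  66 811] [0.572  0.4152 0.1015] ((0.572856068611145, 0.41407284140586853), (0.010380489751696587, 0.054949935525655746), 24.233659744262695)
```

View pics/wb.png

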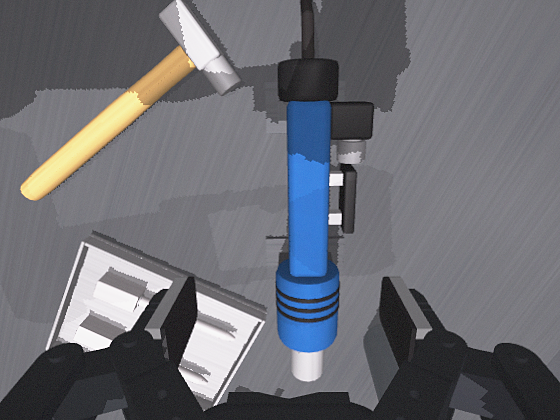

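```bash
cat >> scene.py <<'E'
BY=np.array([np.cos(np.radians(24.24)),np.sin(np.radians(24.24))]); BX=np.array([BY[1],-BY[0]]); bo=np.array([.5412,.4025])
def bl(x,y): return bo+x*BX+y*BY
E
python3 - <<'E'
from plan import *; from scene import *
plan((*bl(0.002,.011),.15,24.24,3,80),(*bl(0.002,.011),.072,24.24,3,80))
E
```

```text
now [0.5267 0.3992 0.2338] psi 23.64 t 47.85 w 0.0801 F [-0.7 -0.2  1.2]
{"dp":[0.232, -0.013, 0.074],"angular":[-0.002, -0.003, 0.0],"gripper":80},
{"dp":[0.232, -0.013, 0.073],"angular":[-0.002, -0.003, 0.0],"gripper":80},
{"dp":[0.233, -0.014, 0.072],"angular":[-0.002, -0.003, 0.0],"gripper":80},
{"dp":[0.217, 0.0, 0.0],"angular":[0.0, 0.0, 0.0],"gripper":80},
{"dp":[0.217, 0.0, 0.0],"angular":[0.0, 0.0, 0.0],"gripper":80},
{"dp":[0.217, 0.0, 0.0],"angular":[0.0, 0.0, 0.0],"gripper":80},
rows 6
```

Request:
{"name": "arm_command", "arguments": {"series": [{"dp": [0.232,-0.013,0.07],"angular": [-0.002,-0.003,0],"gripper": 80},{"dp": [0.2,-0.013,0.07],"angular": [-0.002,-0.003,0],"gripper": 80},{"dp": [0.1,-0.014,0.068],"angular": [-0.002,-0.003,0],"gripper": 80},{"dp": [0,0,0],"angular": [0,0,0],"gripper": 80},{"dp": [0,0,0],"angular": [0,0,0],"gripper": 80},{"dp": [0,0,0],"angular": [0,0,0],"gripper": 80},{"dp": [0,0,0],"angular": [0,0,0],"gripper": 80},{"dp": [0,0,0],"angular": [0,0,0],"gripper": 80}]}}

```text
clock: 48.85
position: [0.5542, 0.4035, 0.1739]
ee_rot: [0.695, -0.145, 0.688, 0.148]
contact_force: [0.5, -1.2, -0.2]
width: 0.0801
```

```bash
cat > bs.py <<'E'
from plan import *; from scene import *
def bst():
    s=get_state(); p=np.array(s["position"]); r=p[:2]-bo; f=np.array(s["contact_force"]); print("blower x %.4f y %.4f z %.4f"%(r@BX,r@BY,p[2]),"Fbx %.1f Fby %.1f Fz %.1f"%(f[:2]@BX,f[:2]@BY,f[2]))
E
python3 - <<'E'
from bs import *
bst(); plan((*bl(0.002,.011),.10,24.24,1,80),(*bl(0.002,.011),.071,24.24,2,80))
E
```

```text
blower x 0.0045 y 0.0123 z 0.1739 Fbx 1.3 Fby 0.0 Fz -0.2
now [0.5542 0.4035 0.1739] psi 23.96 t 48.85 w 0.0801 F [ 0.5 -1.2 -0.2]
{"dp":[0.616, 0.019, -0.017],"angular":[-0.003, 0.006, -0.002],"gripper":80},
{"dp":[0.121, 0.0, 0.0],"angular":[0.0, 0.0, 0.0],"gripper":80},
{"dp":[0.121, 0.0, 0.0],"angular":[0.0, 0.0, 0.0],"gripper":80},
rows 3
```

Request:
{"name": "arm_command", "arguments": {"series": [{"dp": [0.21,0.01,-0.01],"angular": [-0.003,0.006,-0.002],"gripper": 80},{"dp": [0.21,0.008,0],"angular": [0,0,0],"gripper": 80},{"dp": [0.21,0,0],"angular": [0,0,0],"gripper": 80},{"dp": [0.21,0,0],"angular": [0,0,0],"gripper": 80},{"dp": [0,0,0],"angular": [0,0,0],"gripper": 80},{"dp": [0,0,0],"angular": [0,0,0],"gripper": 80},{"dp": [0,0,0],"angular": [0,0,0],"gripper": 80},{"dp": [0,0,0],"angular": [0,0,0],"gripper": 80}], "grip_force": 25}}

```text
clock: 49.85
position: [0.5552, 0.4075, 0.0764]
ee_rot: [0.695, -0.148, 0.688, 0.15]
contact_force: [-0.6, -0.4, -0.0]
width: 0.0803
```

Run:
```python
from bs import *
bst(); plan((*bl(0.001,.0065),.071,24.24,1,60))
```

```text
blower x 0.0012 y 0.0148 z 0.0764 Fbx 0.1 Fby -0.7 Fz -0.0
now [0.5552 0.4075 0.0764] psi 24.28 t 49.85 w 0.0803 F [-0.6 -0.4 -0. ]
{"dp":[0.045, 0.002, -0.07],"angular":[0.0, 0.007, 0.0],"gripper":60},
rows 1
```

Request:
{"name": "arm_command", "arguments": {"series": [{"dp": [0.045,0,-0.035],"angular": [0,0.007,0],"gripper": 66},{"dp": [0,0,-0.03],"angular": [0,0,0],"gripper": 66},{"dp": [0,0,0],"angular": [0,0,0],"gripper": 60},{"dp": [0,0,0],"angular": [0,0,0],"gripper": 40},{"dp": [0,0,0],"angular": [0,0,0],"gripper": 35},{"dp": [0,0,0],"angular": [0,0,0],"gripper": 35},{"dp": [0,0,0],"angular": [0,0,0],"gripper": 35},{"dp": [0,0,0],"angular": [0,0,0],"gripper": 35}], "grip_force": 25}}

```text
clock: 50.85
position: [0.5472, 0.4039, 0.0729]
ee_rot: [0.691, -0.149, 0.692, 0.149]
contact_force: [-1.2, -0.1, -0.3]
width: 0.0454
```

Run:
```python
from bs import *
bst(); plan((*bl(-.018,.006),.071,24.24,1,35),(*bl(-.029,.006),.071,24.24,1,35))
```

```text
blower x 0.0011 y 0.0060 z 0.0729 Fbx -0.4 Fby -1.2 Fz -0.3
now [0.5472 0.4039 0.0729] psi 24.32 t 50.85 w 0.0454 F [-1.2 -0.1 -0.3]
{"dp":[0.016, 0.159, 0.0],"angular":[0.001, -0.001, 0.0],"gripper":35},
{"dp":[0.0, 0.092, 0.0],"angular":[0.0, 0.0, 0.0],"gripper":35},
rows 2
```

Request:
{"name": "arm_command", "arguments": {"series": [{"dp": [0,0.05,0],"angular": [0,0,0],"gripper": 35},{"dp": [0,0.05,0],"angular": [0,0,0],"gripper": 35},{"dp": [0,0.05,0],"angular": [0,0,0],"gripper": 35},{"dp": [0,0.05,0],"angular": [0,0,0],"gripper": 35},{"dp": [0,0,0],"angular": [0,0,0],"gripper": 35},{"dp": [0,0,0],"angular": [0,0,0],"gripper": 35},{"dp": [0,0,0],"angular": [0,0,0],"gripper": 35},{"dp": [0,0,0],"angular": [0,0,0],"gripper": 35}]}}

```text
clock: 51.85
position: [0.547, 0.404, 0.0728]
ee_rot: [0.692, -0.165, 0.689, 0.136]
contact_force: [0.2, -1.1, -0.2]
width: 0.0456
```

Run:
```python
from bs import *
bst(); plan((*bl(-.029,.006),.073,24.24,2,35))
```

```text
blower x 0.0010 y 0.0059 z 0.0728 Fbx 1.1 Fby -0.3 Fz -0.2
now [0.547  0.404  0.0728] psi 24.56 t 51.85 w 0.0456 F [ 0.2 -1.1 -0.2]
{"dp":[-0.006, 0.125, 0.001],"angular":[0.002, -0.002, 0.013],"gripper":35},
{"dp":[-0.003, 0.125, 0.001],"angular":[0.002, -0.002, 0.013],"gripper":35},
rows 2
```

Request:
{"name": "arm_command", "arguments": {"series": [{"dp": [0,0.08,0],"angular": [0,0,0.02],"gripper": 35},{"dp": [0,0.1,0],"angular": [0,0,0.01],"gripper": 35},{"dp": [0,0.1,0],"angular": [0,0,0.01],"gripper": 35},{"dp": [0,0,0],"angular": [0,0,0],"gripper": 35},{"dp": [0,0,0],"angular": [0,0,0],"gripper": 35},{"dp": [0,0,0],"angular": [0,0,0],"gripper": 35},{"dp": [0,0,0],"angular": [0,0,0],"gripper": 35},{"dp": [0,0,0],"angular": [0,0,0],"gripper": 35}], "grip_force": 20}}

```text
clock: 52.85
position: [0.5441, 0.4102, 0.0723]
ee_rot: [0.689, -0.162, 0.691, 0.143]
contact_force: [0.3, -2.1, 1.1]
width: 0.0457
```

Run:
```python
from bs import *
bst(); plan((*bl(-.029,.006),.073,24.24,2,35))
```

```text
blower x -0.0058 y 0.0058 z 0.0723 Fbx 2.0 Fby -0.6 Fz 1.1
now [0.5441 0.4102 0.0723] psi 24.92 t 52.85 w 0.0457 F [ 0.3 -2.1  1.1]
{"dp":[-0.005, 0.097, 0.002],"angular":[0.004, -0.003, 0.008],"gripper":35},
{"dp":[-0.004, 0.097, 0.001],"angular":[0.004, -0.003, 0.008],"gripper":35},
rows 2
```

Request:
{"name": "arm_command", "arguments": {"series": [{"dp": [0,0.1,0],"angular": [0.007,0,0.015],"gripper": 35},{"dp": [0,0.11,0],"angular": [0,0,0.008],"gripper": 35},{"dp": [0,0.11,0],"angular": [0,0,0.008],"gripper": 35},{"dp": [0,0.11,0],"angular": [0,0,0.005],"gripper": 35},{"dp": [0,0,0],"angular": [0,0,0],"gripper": 35},{"dp": [0,0,0],"angular": [0,0,0],"gripper": 35},{"dp": [0,0,0],"angular": [0,0,0],"gripper": 35},{"dp": [0,0,0],"angular": [0,0,0],"gripper": 35}]}}

```text
clock: 53.85
position: [0.5345, 0.4306, 0.0709]
ee_rot: [0.687, -0.161, 0.693, 0.145]
contact_force: [-0.4, -2.6, 0.7]
width: 0.0458
```

Run:
```python
from bs import *
bst(); plan((*bl(-.029,.006),.073,24.24,2,35))
```

```text
blower x -0.0283 y 0.0054 z 0.0709 Fbx 2.3 Fby -1.4 Fz 0.7
now [0.5345 0.4306 0.0709] psi 25.0 t 53.85 w 0.0458 F [-0.4 -2.6  0.7]
{"dp":[-0.009, 0.003, 0.002],"angular":[0.004, -0.004, 0.007],"gripper":35},
{"dp":[-0.009, 0.003, 0.002],"angular":[0.004, -0.004, 0.007],"gripper":35},
rows 2
```

Run:
```python
from bs import *
d=cam("wrist"); C=cloud(d); im=d["image"]
uv=proj(d,[[*bl(-.049,.036),.085],[*bl(-.039,.036),.097],[*bl(-.029,.036),.097]]); print(uv.round())
c=im[60:340,200:460]; s=cam("side")["image"][250:370,80:230]
cv2.imwrite("pics/press.png",np.hstack([cv2.resize(c,(520,560),interpolation=cv2.INTER_CUBIC),cv2.resize(cv2.resize(s,(260,208),interpolation=cv2.INTER_CUBIC),(260,560))]))
```

```text
[[364. 254.]
 [368. 292.]
 [365. 313.]]
```

View pics/press.png

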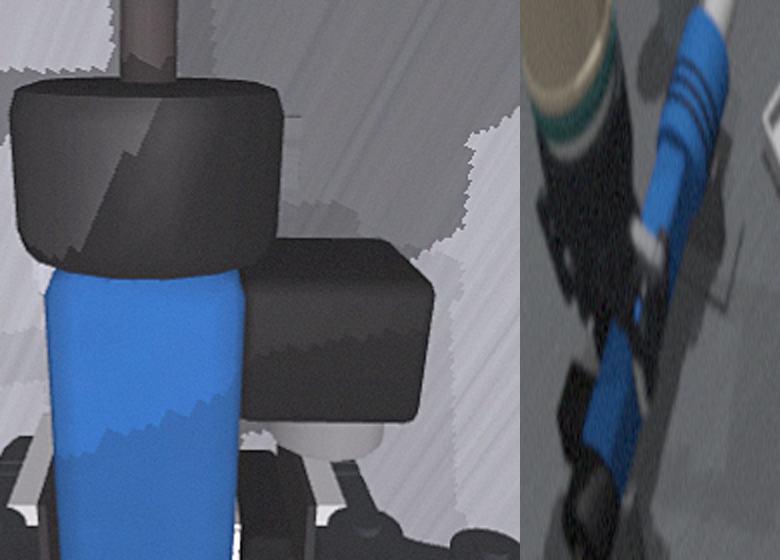

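Request:
{"name": "arm_command", "arguments": {"series": [{"dp": [0,0.06,0],"angular": [0,0,0.01],"gripper": 35},{"dp": [0,0.02,0],"angular": [0,0,0],"gripper": 47},{"dp": [0,0.015,0],"angular": [0,0,0],"gripper": 49},{"dp": [0,0.01,0],"angular": [0,0,0],"gripper": 51},{"dp": [0,0.01,0],"angular": [0,0,0],"gripper": 54},{"dp": [0,0,0],"angular": [0,0,0],"gripper": 58},{"dp": [0,0,0],"angular": [0,0,0],"gripper": 64},{"dp": [0,0,0],"angular": [0,0,0],"gripper": 72}]}}

```text
clock: 54.95
position: [0.5332, 0.4297, 0.0682]
ee_rot: [0.685, -0.166, 0.695, 0.143]
contact_force: [0.6, -3.5, 0.0]
width: 0.0717
```

Run:
```python
from bs import *
bst(); plan((*bl(-.016,.006),.071,24.24,2,80),(*bl(-.016,.006),.2,24.24,3,80))
```

```text
blower x -0.0280 y 0.0039 z 0.0682 Fbx 3.4 Fby -0.9 Fz 0.0
now [0.5332 0.4297 0.0682] psi 25.21 t 54.95 w 0.0717 F [ 0.6 -3.5  0. ]
{"dp":[-0.01, -0.051, 0.008],"angular":[0.005, -0.006, 0.009],"gripper":80},
{"dp":[-0.011, -0.05, 0.008],"angular":[0.005, -0.006, 0.009],"gripper":80},
{"dp":[-0.358, 0.0, 0.0],"angular":[0.0, 0.0, 0.0],"gripper":80},
{"dp":[-0.358, 0.0, 0.0],"angular":[0.0, 0.0, 0.0],"gripper":80},
{"dp":[-0.358, 0.0, 0.0],"angular":[0.0, 0.0, 0.0],"gripper":80},
rows 5
```

Request:
{"name": "arm_command", "arguments": {"series": [{"dp": [-0.01,-0.05,0.02],"angular": [0.005,-0.006,0.009],"gripper": 80},{"dp": [-0.01,-0.05,0.02],"angular": [0.005,-0.006,0.009],"gripper": 80},{"dp": [0,0,0],"angular": [0,0,0],"gripper": 80},{"dp": [-0.2,0,0],"angular": [0,0,0],"gripper": 80},{"dp": [-0.4,0,0],"angular": [0,0,0],"gripper": 80},{"dp": [-0.4,0,0],"angular": [0,0,0],"gripper": 80},{"dp": [-0.35,0,0],"angular": [0,0,0],"gripper": 80},{"dp": [0,0,0],"angular": [0,0,0],"gripper": 80}]}}

```text
clock: 55.95
position: [0.5442, 0.4231, 0.2391]
ee_rot: [0.693, -0.145, 0.69, 0.152]
contact_force: [-0.1, 0.1, -0.2]
width: 0.0803
```

Run:
```python
from bs import *
bst(); plan((*bl(0,.011),.235,24.24,1,80))
d=cam("wrist"); C=cloud(d); im=d["image"].astype(int); rel=C[...,:2]-bo; X=rel@BX; Y=rel@BY; Z=C[...,2]
m=(Z>.094)&(Z<.1045)&(X>-.027)&(X<.032)&(Y>.02)&(Y<.045)&(im.max(-1)<90); print("paddle Y",np.percentile(Y[m],[1,50,99]).round(4),"X",np.percentile(X[m],[1,99]).round(4),m.sum())
m=(Z>.088)&(Z<.1)&(X>-.050)&(X<-.022)&(Y>.027)&(Y<.046)&(im.min(-1)>90); print("button X",np.percentile(X[m],[1,50,99]).round(4),m.sum())
d0=dict(np.load("wb.npz")); C=cloud(d0); im=d0["image"].astype(int); rel=C[...,:2]-bo; X=rel@BX; Y=rel@BY; Z=C[...,2]
m=(Z>.094)&(Z<.1045)&(X>-.027)&(X<.032)&(Y>.02)&(Y<.045)&(im.max(-1)<90); print("before: paddle Y",np.percentile(Y[m],[1,50,99]).round(4))
m=(Z>.088)&(Z<.1)&(X>-.050)&(X<-.022)&(Y>.027)&(Y<.046)&(im.min(-1)>90); print("before: button X",np.percentile(X[m],[1,50,99]).round(4),m.sum())
cv2.imwrite("pics/wc.png",d["image"])
```

```text
blower x -0.0176 y 0.0112 z 0.2391 Fbx -0.1 Fby -0.1 Fz -0.2
now [0.5442 0.4231 0.2391] psi 24.21 t 55.95 w 0.0803 F [-0.1  0.1 -0.2]
{"dp":[0.033, -0.147, -0.002],"angular":[0.0, 0.004, -0.006],"gripper":80},
rows 1
paddle Y [0.0233 0.0281 0.033 ] X [-0.0245  0.0288] 693
button X [-0.0491 -0.0439 -0.039 ] 250
before: paddle Y [0.0287 0.0332 0.0386]
before: button X [-0.0475 -0.0386 -0.0294] 528
```

View pics/wc.png

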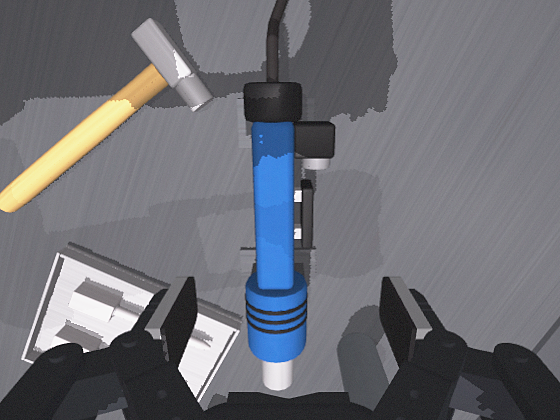

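Run:
```python
from bs import *
im=cam("top")["image"]; s=cam("side")["image"]
cv2.imwrite("pics/fin.png",np.vstack([cv2.resize(im[90:310,60:460],(600,330)),cv2.resize(s[100:350,150:400],(300,260)).repeat(1,0) if 0 else cv2.resize(s[110:310,150:450],(600,260))]))
```

```text
(no output)
```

View pics/fin.png

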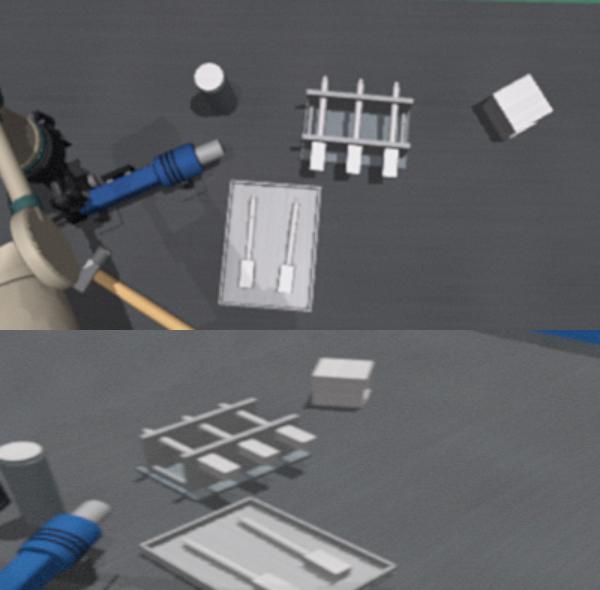

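The final picture shows three tubes in the rack with their tips through the far plate, and two cooled tubes flat in the tray. The bystanders have not moved and the arm is clear of everything.

```bash
python3 -c "
from rig import sign_off; print(sign_off())"
```

```text
the job is handed in; nothing more can be done
None
```

The job is done and handed in at about 56 s of the 210 s allowed; `sign_off` gave no verdict.

- **Cooled tubes:** both (cold0 and cold1; cold2 was absent) came out of the rack and lie side by side on the tray floor. Their block tops measured 29 mm high, where 28 mm would be flat on the floor.
- **Welded tubes:** all three went tip first, from the robot's side, into their own pair of holes. Each was pushed to about 7 N against the near plate. Measured after release, the three block backs agree within 0.5 mm, about 1 mm short of the position expected when seated. The last pictures show the tips through the far plate. One welded tube had been knocked aside during the run; I measured it again and picked it from its new place.
- **Blower:** this came last. I squeezed the trigger fully in (46 mm across), pushed the lock-on button in, then eased off and let go. Afterwards the trigger stood 6 mm in and the button face was at blower x = -39 mm, meaning fully in and locked.
- **Odd readings:**
  - The first try at sliding the squeezing hand stuck on friction. Larger steps with a 20 N grip moved it.
  - cold1 was held at 26 mm width against 22 mm for the other tubes, possibly the momentary slackening, but it stayed in the grip.
  - The top camera read about 3 mm off the wrist camera, so I used the wrist camera for the fits.
- **Bystanders:** none were touched, and nothing fell.

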